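Scan culture dishes on a hand-turned colony reader

TASK

Load every closed culture dish from the enamel tray flat onto the colony reader's turntable, then with all of them aboard turn it anticlockwise (seen from above) by its upright handle: once past the white read head, then one whole turn more until the handle stands at the read head again, so that every dish has been scanned. Then leave the turntable parked there and lay all the dishes flat on the sloped steel rack, clear of its ledges; do not knock over or push away the small jar and the slide box that stand on the tray.

Things in the scene. Friction and masses are not known exactly. Their poses are not given: they have to be found in the camera images.
- dish1: closed round culture dish with a cloudy clear lid and straw-coloured medium, 60 mm diameter, 22 mm high, 60 g, may lie either way up; origin at its centre (11 mm above what it lies on), z along its axis. May be absent
- dish2: closed round culture dish with a cloudy clear lid and straw-coloured medium, 60 mm diameter, 22 mm high, 60 g, may lie either way up; origin at its centre (11 mm above what it lies on), z along its axis. May be absent
- dish3: closed round culture dish with a cloudy clear lid and straw-coloured medium, 60 mm diameter, 22 mm high, 60 g, may lie either way up; origin at its centre (11 mm above what it lies on), z along its axis. May be absent
- dish4: closed round culture dish with a cloudy clear lid and straw-coloured medium, 60 mm diameter, 22 mm high, 60 g, may lie either way up; origin at its centre (11 mm above what it lies on), z along its axis. May be absent
- platform (a joint): angle (rad) of the reader's round aluminium turntable about its upright axis, growing anticlockwise seen from above and counting on past full turns; 0 when the handle stands nearest the read head, 6.28 one full turn later. It starts a little short of 0 (the handle -1.0 to -0.3 rad clockwise of the read head). Turns stiffly enough to stay where it is left; free from -3 to 9
- platform_top (a point): centre of the turntable's flat top face, on its axis, 42 mm above the bench; the turntable is a disc of 135 mm radius, 12 mm thick, with a small 6 mm high hub (12 mm radius); z up, x points from the axis to the handle. Four grey spots (68 mm diameter) 75 mm from the axis, at 45, 135, 225 and 315 degrees from the handle, show where dishes fit
- handle (a point): on the axis of the black upright round handle (20 mm diameter) that stands on the turntable 100 mm from its axis and rises 50 mm above the top face; this point is 28 mm above the turntable's top, 22 mm below the handle's top
- reader: the colony reader's fixed grey round base (131 mm radius, under the turntable); origin on the bench under the turntable's axis; its +x points to the white read head, a box 55 x 70 mm and 72 mm high whose near face is 164 mm from the axis, with a black window and a black line on its top pointing to the axis
- rack_board: sheet-steel board of the sloped rack, 200 mm (its x, up the slope) by 230 mm (its y), tilted 20 degrees, low edge towards the robot; origin in the middle of its upper face, 55 mm above the bench, z out of the face. Two ledges 6 mm thick and 8 mm high run across the board along y, centred at x = -97 mm (low edge) and x = +3 mm: a dish lies above a ledge, two dishes side by side on each
- tray: flat white enamel tray with a dark blue edge, 330 x 200 mm, 4 mm thick, on which the dishes start; origin at the centre of its underside
- vial: small amber glass jar with white cap on the tray, 32 mm diameter, 58 mm high; not part of the job; origin under its centre
- slide_box: cardboard box of slides on the tray, 38 x 62 x 24 mm; not part of the job; origin under its centre
Not all that is in view belongs to the job. What is shaped like the dish2 but orange or yellow is not meant.

How it is judged:
On the way, in this order (a step that is already met when the one before it is completed fails the run):
1. all dishes lie flat on the turntable, before it is turned (horizontal distance between each of dish1, dish2, dish3, dish4 and platform_top below 0.11 m and z of dish1 in the frame of platform_top between 0.004 and 0.018 m and angle between the z axis of each of dish1, dish2, dish3, dish4 and the z axis of platform_top, either way round below 0.12 rad and z of dish2 in the frame of platform_top between 0.004 and 0.018 m and z of dish3 in the frame of platform_top between 0.004 and 0.018 m and z of dish4 in the frame of platform_top between 0.004 and 0.018 m and value of joint platform below 0.8 rad), for 0.2 s.
2. the turntable is turned anticlockwise past half a turn with all dishes on it (horizontal distance between each of dish1, dish2, dish3, dish4 and platform_top below 0.11 m and z of dish1 in the frame of platform_top between 0.004 and 0.018 m and angle between the z axis of each of dish1, dish2, dish3, dish4 and the z axis of platform_top, either way round below 0.12 rad and z of dish2 in the frame of platform_top between 0.004 and 0.018 m and z of dish3 in the frame of platform_top between 0.004 and 0.018 m and z of dish4 in the frame of platform_top between 0.004 and 0.018 m and value of joint platform above 3.1 rad), for 0.1 s.
3. the full turn is done: the handle is at the read head again, turntable still, all dishes on it (horizontal distance between each of dish1, dish2, dish3, dish4 and platform_top below 0.11 m and z of dish1 in the frame of platform_top between 0.004 and 0.018 m and angle between the z axis of each of dish1, dish2, dish3, dish4 and the z axis of platform_top, either way round below 0.12 rad and z of dish2 in the frame of platform_top between 0.004 and 0.018 m and z of dish3 in the frame of platform_top between 0.004 and 0.018 m and z of dish4 in the frame of platform_top between 0.004 and 0.018 m and value of joint platform between 5.983 and 6.583 rad and velocity of joint platform between -0.1 and 0.1 rad/s), for 0.3 s.
At the end, for the whole second after the job is handed in: every dish present lies at rest flat on the sloped rack's board (within 0.1 rad of it, centre 4 to 18 mm above its face and over the board), and the turntable is at rest one full turn on, its handle within 0.3 rad of the read head (joint 6.28) (x of dish1 in the frame of rack_board between -0.08 and 0.09 m and y of dish1 in the frame of rack_board between -0.1 and 0.1 m and z of dish1 in the frame of rack_board between 0.004 and 0.018 m and angle between the z axis of each of dish1, dish2, dish3, dish4 and the z axis of rack_board, either way round below 0.1 rad and linear speed of each of dish1, dish2, dish3, dish4 below 0.03 m/s and x of dish2 in the frame of rack_board between -0.08 and 0.09 m and y of dish2 in the frame of rack_board between -0.1 and 0.1 m and z of dish2 in the frame of rack_board between 0.004 and 0.018 m and x of dish3 in the frame of rack_board between -0.08 and 0.09 m and y of dish3 in the frame of rack_board between -0.1 and 0.1 m and z of dish3 in the frame of rack_board between 0.004 and 0.018 m and x of dish4 in the frame of rack_board between -0.08 and 0.09 m and y of dish4 in the frame of rack_board between -0.1 and 0.1 m and z of dish4 in the frame of rack_board between 0.004 and 0.018 m and value of joint platform between 5.983 and 6.583 rad and velocity of joint platform between -0.1 and 0.1 rad/s); the robot touches nothing.
It fails at once if the small jar or the slide box on the tray is knocked over or pushed more than 60 mm away (distance of any of vial, slide_box from where it was at the start of the episode above 0.06 m or angle between any of vial, slide_box's own z axis and vertical above 0.7 rad).
Of dish1, dish2, dish3, dish4 only 3 to 4 are there at a start; the rules pass over those that are not, and their reading is None.
At some moment in a run one of dish1, dish2, dish3, dish4 may be knocked a few centimetres aside while the robot is not near it.
Once in a run the grip may slacken for a moment while it holds something.
It also fails if it takes over 210 s, if anything falls off the work surface, if the arm or the gripper's body presses on something with over 40 N, if the wrist force passes 120 N, or if a joint passes its speed limit or range.

ROBOT

A 6-joint arm with a two-finger parallel gripper is mounted at the origin on the work surface. World frame = base frame: x ahead of the robot, y to its left, z up, the work surface at z = 0. Lengths are in m, angles in rad, forces in N, time in s.
With the tool pointing down it reaches from about 0.3 to 0.75 m from the base axis. Payload 8.5 kg.
Tool frame: the origin (TCP) lies between the finger pads; the fingertips stand 22 mm ahead of it and the grasp point (between the pads) lies 3 mm ahead of it (env.finger_overhang is the distance from the TCP to the fingertips, in m); z points along the fingers, y is the line along which they close (so a half turn about z gives the same grasp; the last joint's range is limited). The gripper opens to 88 mm and grips with 3 to 60 N. Pads are 18 mm wide; open, the fingers measure 123 mm over their backs; the gripper's body (75 mm by 187 mm) begins 45 mm behind the grasp point.
Start: joints at [-1.526, 0.381, 1.297, -0, 1.464, -0.215], TCP at [0.141, -0.532, 0.261] pointing down, gripper open.
Joint ranges: [-3.11, 3.11], [-0.89, 2.33], [0.22, 2.48], [-1.42, 4.56], [0.17, 2.85], [-2.88, 2.88]. Speed limits (rad/s): [2.39, 2.39, 3.14, 3.14, 3.14, 3.14].

INTERFACE

Orientations are given as a unit quaternion [w, x, y, z].
In Python, from cell import env gives the robot as it stands.
- The arm moves only by the tool servo_tool, never from a script. Its argument "plan" is text: rows parted by semicolons, each of 5 numbers parted by spaces: the shift along the world's x, y, z in units of 25 mm (1.0 is 25 mm), then the turn about the world's z in units of 5 degrees (1.0 is 5 degrees), then the finger opening in mm, from 0 to 88.1. A call has 1 to 5 rows; each row shifts and turns the commanded pose from where the row before left it; what a row does not reach is not made up. A row lasts 1/8 s, in which the tool goes at most 62.5 mm and 10.7 degrees, less where a joint would pass 70% of its speed; a pose out of reach is approached as far as the arm can. A call is refused whole if a number of a shift passes 1 or a number of a turn 1, either way. A call with a gripper value outside its range is refused whole. The fingers move at their own pace and stop on an object; "grip_force" is the grip in N (left out, the last holds). Time passes only in rows, so rows that do not move let the fingers close. It gives the time, the measured TCP pose, the force, the opening and the grip force at its end, in the units of the state.
- env.get_state(): the state, without advancing time (a new reading comes with each control period).
- env.grab_frame(name): name is "scene" or "top" or "wrist"; returns a dict with "image" (400x640x3 uint8, red, green, blue), "z_map" (400x640 float32, m along the optical axis (not along the pixel's ray), 0 where there is no reading), "K" (3x3 intrinsics, pixels), "pose" (4x4, takes a point from camera to world coordinates); the wrist camera has in their place "tool_from_camera" (4x4, takes a point from camera to tool coordinates, whose origin is the TCP and whose axes are the flange's). Camera axes: x right, y up, looking along -z (the intrinsics and any distortion apply to the point x, -y, -z); pixel columns grow to the right and rows downward; lengths in m; the calibration is good to about 2 mm. A picture is of the moment at which its call begins: read the wrist's pose just before it.
- env.close_job(): hands the job in; it is judged then, once.
The state is a dict: "t": time; "joint_pos": joint angles; "qvel": joint speeds; "tau": joint torques, N m; "eef_pos": TCP position; "orientation": TCP orientation; "wrist_force": force on the tool from outside, world axes, zero at the start; "ft_torque": the same for the moment, N m; "width": finger opening in m; "grip_force": force on a finger pad.
Only numpy, scipy, OpenCV 4.12 (cv2) and the standard library are available. Lean on these libraries where they do the work, as an engineer would, in place of code of your own. Each camera call takes 0.05 s, during which the arm holds its last target. There are 200 camera calls.

## Working session

There is one attempt and no reset: what is moved stays moved. The work goes in short steps, Python scripts to look and compute and a tool call to move; the robot and the scene stay as the last step left them, time stands still between calls to the robot, and variables do not carry over. Pictures are saved under pics/ and viewed, at most 14 in all, crops included, and the job is handed in when it is done.

Besides the shell and the picture viewer there is one more tool, called after "Call:" in YAML: its name, and indented under it one key for each argument. servo_tool: Moves the arm, as the interface text tells. Its arguments: {"type":"object","properties":{"plan":{"type":"string"},"grip_force":{"type":"number"}},"required":["plan"]}

```bash
ls; mkdir -p pics
cat > h.py <<'E'
import numpy as np, cv2
from cell import env
def grab(n):
    s=env.get_state(); f=env.grab_frame(n)
    if n=='wrist':
        w,x,y,z=s['orientation']
        R=np.array([[1-2*(y*y+z*z),2*(x*y-z*w),2*(x*z+y*w)],[2*(x*y+z*w),1-2*(x*x+z*z),2*(y*z-x*w)],[2*(x*z-y*w),2*(y*z+x*w),1-2*(x*x+y*y)]])
        T=np.eye(4);T[:3,:3]=R;T[:3,3]=s['eef_pos']
        f['pose']=T@f['tool_from_camera']
    return f
def ray(f,u,v):
    K=f['K'];d=np.array([(u-K[0,2])/K[0,0],-(v-K[1,2])/K[1,1],-1.])
    return f['pose'][:3,3],f['pose'][:3,:3]@d
def at_z(f,u,v,z):
    o,d=ray(f,u,v);return o+d*(z-o[2])/d[2]
def at_d(f,u,v):
    o,d=ray(f,u,v);return o+d*f['z_map'][int(v),int(u)]
def cloud(f):
    v,u=np.mgrid[:400,:640];K=f['K'];z=f['z_map']
    p=np.stack([(u-K[0,2])/K[0,0]*z,-(v-K[1,2])/K[1,1]*z,-z],-1)
    return p@f['pose'][:3,:3].T+f['pose'][:3,3]
def save(f,name): cv2.imwrite('pics/'+name,f['image'][:,:,::-1])
E
python3 - <<'E'
from h import *
for n in ['scene','top']:
    f=grab(n);save(f,n+'0.png');np.savez(n+'0.npz',**f);print(n,f['K'].round(1).tolist(),f['pose'].round(3).tolist(), f.keys())
print(env.get_state())
E
```

```text
pics
scene [[459.5, 0.0, 320.9], [0.0, 459.5, 200.7], [0.0, 0.0, 1.0]] [[0.35, -0.772, 0.53, 1.058], [0.937, 0.278, -0.213, -0.208], [0.017, 0.571, 0.821, 0.905], [0.0, 0.0, 0.0, 1.0]] dict_keys(['image', 'z_map', 'K', 'pose'])
top [[405.0, 0.0, 322.5], [0.0, 405.0, 207.0], [0.0, 0.0, 1.0]] [[-0.012, 0.995, -0.1, 0.397], [-1.0, -0.013, -0.01, -0.001], [-0.011, 0.1, 0.995, 1.082], [0.0, 0.0, 0.0, 1.0]] dict_keys(['image', 'z_map', 'K', 'pose'])
{'t': 0.1, 'joint_pos': array([-1.52628182e+00,  3.81141269e-01,  1.29812302e+00,  8.19034384e-06,
        1.46357130e+00, -2.15298080e-01]), 'qvel': array([-8.35452433e-05, -1.08663777e-03, -3.87335341e-03,  8.03098176e-04,
        9.63451237e-04,  1.79127175e-03]), 'tau': array([ 2.73232603e-03, -4.38656545e+01, -2.24912596e+01,  7.14249071e-02,
        3.41933488e-02, -7.12213341e-05]), 'eef_pos': array([ 0.14128609, -0.53133425,  0.26021359]), 'orientation': array([-6.18854402e-04,  9.91573903e-01,  1.29540764e-01,  5.70601725e-05]), 'wrist_force': array([-0.35074352,  0.48864554,  0.38288267]), 'ft_torque': array([-0.03981295, -0.01530297,  0.0739353 ]), 'grip_force': 0.0, 'width': 0.0880421309020589}
```

View pics/top0.png

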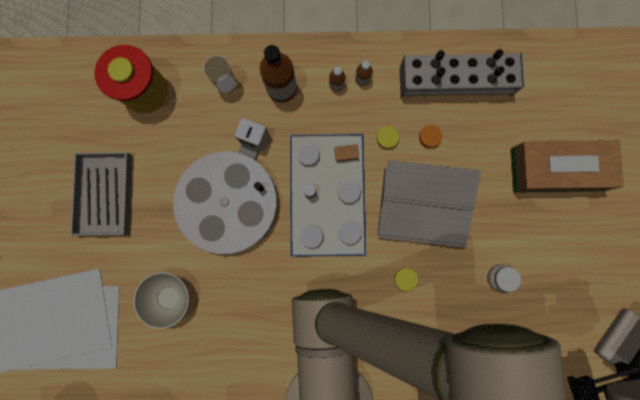

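View pics/scene0.png

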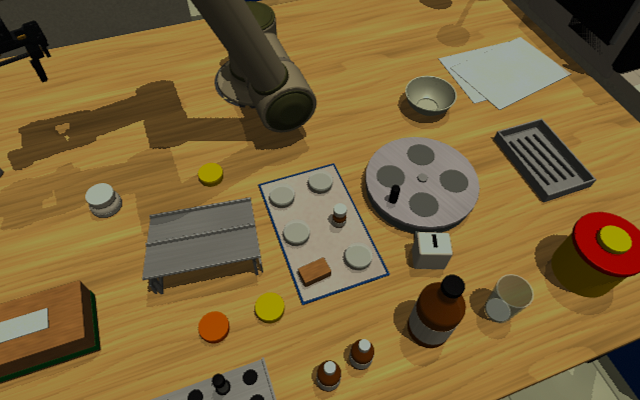

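The top view shows four dishes on the tray at about (309,155), (349,192), (312,237) and (350,233). The jar is at (310,191), the slide box at (346,153), the turntable centre at (225,202), the handle at (260,188), the read head at (250,133), and the rack at (430,204). I'll enlarge this view.

Run:
```python
import cv2
a=cv2.imread('pics/top0.png');cv2.imwrite('pics/tc.png',cv2.resize(a[120:270,168:368],None,fx=4,fy=4,interpolation=cv2.INTER_CUBIC))
b=cv2.imread('pics/scene0.png');cv2.imwrite('pics/sc.png',cv2.resize(b[125:325,240:500],None,fx=3,fy=3,interpolation=cv2.INTER_CUBIC))
```

```text
(no output)
```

View pics/tc.png

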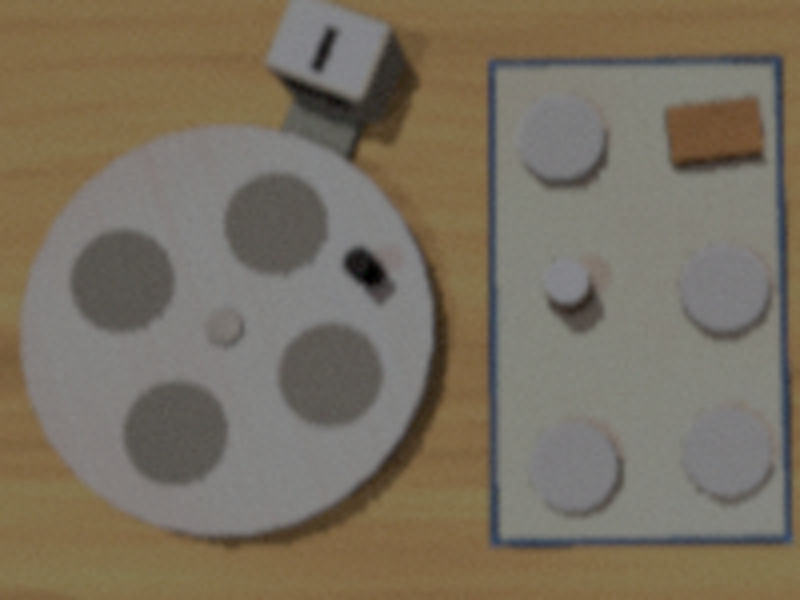

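View pics/sc.png

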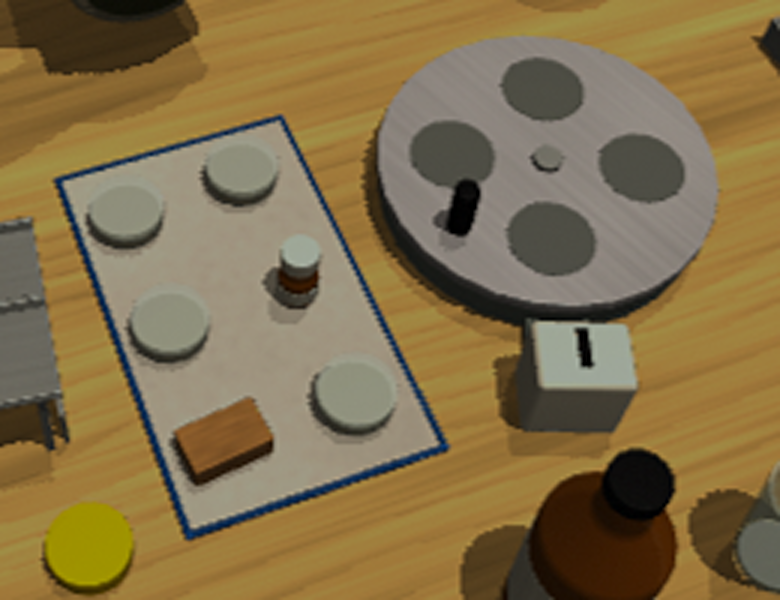

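The crops agree. In the top crop the dish tops are at (563,135), (726,286), (578,464) and (729,450), the spots at (276,223), (123,280), (176,432) and (331,374), the hub at (225,327), and the handle top at about (357,262). In the scene crop the same dishes are at (354,392), (170,321), (241,170) and (126,211).

```bash
python3 - <<'E'
from h import *
T=dict(np.load('top0.npz'));S=dict(np.load('scene0.npz'))
def t(p): return ((p[0]+.5)/4-.5+168,(p[1]+.5)/4-.5+120)
def s(p): return ((p[0]+.5)/3-.5+240,(p[1]+.5)/3-.5+125)
def tri(a,b):
    o1,d1=ray(T,*a);o2,d2=ray(S,*b);A=np.stack([d1,-d2],1);k=np.linalg.lstsq(A,o2-o1,rcond=None)[0]
    p,q=o1+d1*k[0],o2+d2*k[1];return (p+q)/2,np.linalg.norm(p-q)
P={'A':((563,135),(354,392)),'B':((726,286),(170,321)),'C':((578,464),(241,170)),'D':((729,450),(126,211)),
'hub':((225,327),(547,157)),'handtop':((357,260),(467,186)),'spot1':((276,223),(551,238)),'spot2':((123,280),(641,168)),'spot3':((176,432),(542,89)),'spot4':((331,374),(452,153)),
'vial':((568,280),(300,250)),'box':((714,130),(222,437))}
for k,(a,b) in P.items():
    p,e=tri(t(a),s(b));print(k,p.round(4),round(e,4),'depthT',at_d(T,*t(a)).round(4),'depthS',at_d(S,*s(b)).round(4))
# rack
c=cloud(T);m=np.zeros((400,640),bool);m[165:243,382:478]=1
print('rack c',at_d(T,430,204),[at_d(T,*q).round(4).tolist() for q in [(390,168),(475,175),(468,240),(384,232),(430,180),(430,230)]])
print('head',[at_z(T,*t(q),.072).round(4).tolist() for q in [(331,32),(316,68),(328,50),(293,0),(389,28),(360,102),(268,64)]])
# rack corners by stereo: 
c=cloud(S)
print('rackS',[at_d(S,*q).round(4).tolist() for q in [(153,222),(250,206),(256,258),(150,274)]])
E
python3 - <<'E'
import cv2,sys
sys.path.insert(0,'.')
a=cv2.imread('pics/top0.png');b=cv2.imread('pics/scene0.png')
import numpy as np
x=cv2.resize(a[155:255,372:492],None,fx=5,fy=5,interpolation=cv2.INTER_CUBIC)
cv2.imwrite('pics/rk.png',x)
E
```

```text
A [0.6486 0.046  0.0196] 0.0012 depthT [0.6466 0.0451 0.0272] depthS [0.6516 0.0448 0.0258]
B [ 0.5456 -0.0604  0.0182] 0.0026 depthT [ 0.5442 -0.0612  0.0255] depthS [ 0.5508 -0.0605  0.0264]
C [0.4294 0.0392 0.0164] 0.0033 depthT [0.4286 0.0374 0.0234] depthS [0.4363 0.0382 0.0256]
D [ 0.4371 -0.0604  0.0169] 0.0026 depthT [ 0.3967 -0.0014  1.0825] depthS [ 0.4449 -0.0609  0.0273]
hub [0.5195 0.2648 0.0448] 0.0016 depthT [0.5191 0.2637 0.046 ] depthS [0.5204 0.265  0.046 ]
handtop [0.5541 0.1704 0.0933] 0.0004 depthT [0.5544 0.1706 0.0914] depthS [0.5508 0.1732 0.0878]
spot1 [0.5879 0.2332 0.0408] 0.0016 depthT [0.5876 0.2324 0.041 ] depthS [0.5881 0.2341 0.0408]
spot2 [0.5518 0.3329 0.0401] 0.0013 depthT [0.5516 0.3325 0.0394] depthS [ 1.058  -0.2078  0.9051]
spot3 [0.4522 0.2965 0.0407] 0.0013 depthT [0.4518 0.295  0.0438] depthS [0.4519 0.2975 0.0402]
spot4 [0.4884 0.1966 0.0419] 0.0019 depthT [0.4881 0.1958 0.0414] depthS [0.4887 0.1976 0.042 ]
vial [0.545  0.0424 0.0606] 0.0024 depthT [0.5444 0.0412 0.0615] depthS [0.545  0.0437 0.0601]
box [ 0.6501 -0.0555  0.0202] 0.0001 depthT [ 0.6495 -0.0553  0.0228] depthS [ 0.6531 -0.0567  0.0269]
rack c [ 0.50342448 -0.26255031  0.06262071] [[0.5932, -0.1612, 0.0825], [0.5727, -0.3724, 0.0814], [0.4126, -0.375, 0.0011], [0.4357, -0.1502, 0.0231], [0.5624, -0.2612, 0.0769], [0.4391, -0.2679, 0.0314]]
head [[0.7054, 0.1913, 0.072], [0.6819, 0.2007, 0.072], [0.6936, 0.1931, 0.072], [0.7268, 0.2159, 0.072], [0.7074, 0.1541, 0.072], [0.6593, 0.1725, 0.072], [0.685, 0.2315, 0.072]]
rackS [[0.4207, -0.3535, 0.0305], [0.4513, -0.139, 0.0293], [0.5697, -0.1613, 0.0008], [0.5802, -0.3678, 0.0878]]
```

View pics/rk.png

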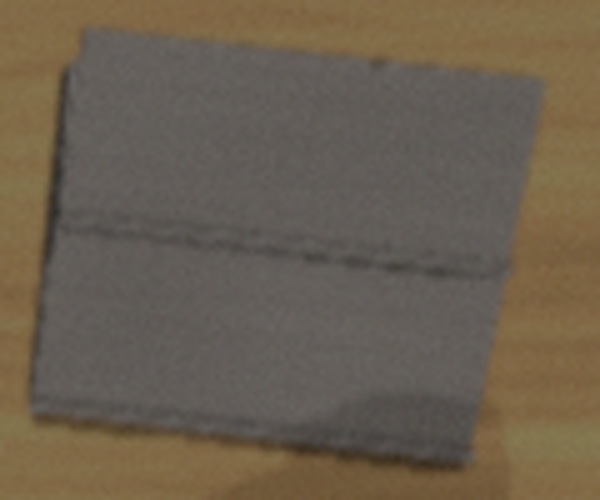

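The rack corners in the 5x crop are at (85,30), (545,80), (470,463) and (35,412). The middle ledge runs from (62,222) to (505,268).

Run:
```python
from h import *
T=dict(np.load('top0.npz'));S=dict(np.load('scene0.npz'))
def t(p): return ((p[0]+.5)/4-.5+168,(p[1]+.5)/4-.5+120)
def s(p): return ((p[0]+.5)/3-.5+240,(p[1]+.5)/3-.5+125)
def r(p): return ((p[0]+.5)/5-.5+372,(p[1]+.5)/5-.5+155)
for k,a,b in [('A',(563,135),(354,392)),('B',(726,286),(170,321)),('C',(578,464),(241,170)),('D',(729,450),(126,211))]:
    print(k,at_z(T,*t(a),.026).round(4),at_z(S,*s(b),.026).round(4))
# plane fit
C=cloud(T);pts=[]
for lo,hi in [((75,60,530,60),0)]:pass
m=np.zeros((500,600),np.uint8);cv2.fillPoly(m,[np.array([[95,45],[525,95],[500,240],[75,195]])],1);cv2.fillPoly(m,[np.array([[70,250],[490,290],[465,400],[50,375]])],1)
m=m[2::5,2::5];M=np.zeros((400,640),bool);M[155:255,372:492]=m>0
p=C[M&(T['z_map']>0)];
for i in range(4):
    A=np.c_[p[:,:2],np.ones(len(p))];k=np.linalg.lstsq(A,p[:,2],rcond=None)[0];e=p[:,2]-A@k;p=p[abs(e)<2.5*e.std()+1e-4]
n=np.array([-k[0],-k[1],1]);n/=np.linalg.norm(n);print('n',n.round(4),'tilt',np.degrees(np.arccos(n[2])),'yaw',np.degrees(np.arctan2(-n[1],-n[0])),e.std(),len(p))
def hit(q):
    o,d=ray(T,*r(q));tt=(k[0]*o[0]+k[1]*o[1]+k[2]-o[2])/(d[2]-k[0]*d[0]-k[1]*d[1]);return o+d*tt
c=np.array([hit(q) for q in [(85,30),(545,80),(470,463),(35,412)]]);print(c.round(4).tolist())
print('sides',[np.linalg.norm(c[i]-c[i-1]).round(4) for i in range(4)],'cen',c.mean(0).round(4))
print('yaws',[np.degrees(np.arctan2(*(c[a]-c[b])[[1,0]])).round(2) for a,b in[(0,3),(1,2),(0,1),(3,2)]])
print('ledge',hit((62,222)).round(4),hit((505,268)).round(4))
print('platform yaw from handle',np.degrees(np.arctan2(.1706-.2645,.5541-.5195)))
print([np.degrees(np.arctan2(y-.2645,x-.5193)).round(1) for x,y in[(.588,.2332),(.5518,.3329),(.452,.296),(.4884,.1966)]],'head',np.degrees(np.arctan2(.1931-.2645,.6936-.5193)))
```

```text
A [0.6469 0.0452 0.026 ] [0.6517 0.0447 0.026 ]
B [ 0.5441 -0.0612  0.026 ] [ 0.5505 -0.0605  0.026 ]
C [0.4286 0.0373 0.026 ] [0.4366 0.0381 0.026 ]
D [ 0.4364 -0.0611  0.026 ] [ 0.444  -0.0607  0.026 ]
n [-0.3377  0.0437  0.9403] tilt 19.90624004820318 yaw -7.38227890281204 0.0018934752824473417 4528
[[0.6109, -0.1574, 0.0878], [0.5823, -0.3843, 0.0881], [0.3937, -0.3616, 0.0193], [0.423, -0.1363, 0.0194]]
sides [np.float64(0.2011), np.float64(0.2287), np.float64(0.202), np.float64(0.2272)] cen [ 0.5025 -0.2599  0.0537]
yaws [np.float64(-6.42), np.float64(-6.86), np.float64(82.82), np.float64(82.6)]
ledge [ 0.5187 -0.1481  0.0543] [ 0.4921 -0.3718  0.0551]
platform yaw from handle -69.77231296287687
[np.float64(-24.5), np.float64(64.6), np.float64(154.9), np.float64(-114.5)] head -22.275897848258975
```

```bash
cat >> h.py <<'E'
def blobs(f,x0,x1,y0,y1,z0,z1,amin=100):
    """components of points within a box; robust circle centre of their outline"""
    c=cloud(f);m=((f['z_map']>0)&(c[...,0]>x0)&(c[...,0]<x1)&(c[...,1]>y0)&(c[...,1]<y1)&(c[...,2]>z0)&(c[...,2]<z1)).astype(np.uint8)
    m=cv2.morphologyEx(cv2.medianBlur(m,5),cv2.MORPH_CLOSE,np.ones((5,5)));out=[]
    n,l,s,_=cv2.connectedComponentsWithStats(m)
    for i in range(1,n):
        if s[i,4]<amin: continue
        p=c[(l==i)&(f['z_map']>0)];z=np.median(p[:,2]);p=p[abs(p[:,2]-z)<.006]
        (a,b),r=cv2.minEnclosingCircle(p[:,:2].astype(np.float32))
        out.append((p[:,:2].mean(0).round(4).tolist(),round(float(z),4),(round(a,4),round(b,4),round(r,4)),int(s[i,4])))
    return out
E
python3 - <<'E'
from h import *
for n in ['top','scene']:
    f=dict(np.load(n+'0.npz'))
    print(n);[print(b) for b in blobs(f,.38,.71,-.115,.095,.017,.035)]
    [print(b) for b in blobs(f,.38,.71,.12,.42,.055,.1,10)]
E
```

```text
top
([0.6469, 0.0475], 0.0251, (0.6474, 0.0473, 0.0296), 388)
([0.6498, -0.0555], 0.0271, (0.6497, -0.0556, 0.0325), 332)
([0.5448, -0.0599], 0.0256, (0.5453, -0.0599, 0.0299), 400)
([0.4367, -0.0597], 0.0259, (0.4367, -0.0597, 0.0298), 406)
([0.4286, 0.0405], 0.0259, (0.4285, 0.0407, 0.0297), 408)
([0.6903, 0.1915], 0.0712, (0.6959, 0.1926, 0.0403), 472)
([0.5542, 0.1691], 0.0904, (0.5547, 0.1691, 0.0096), 64)
scene
([0.4313, 0.0396], 0.0255, (0.429, 0.0398, 0.0317), 418)
([0.4392, -0.0605], 0.0254, (0.4384, -0.0599, 0.0309), 443)
([0.5476, -0.0605], 0.0255, (0.5458, -0.06, 0.0307), 519)
([0.6497, 0.0464], 0.0254, (0.6487, 0.0466, 0.0305), 564)
([0.6529, -0.0563], 0.0275, (0.653, -0.0556, 0.0349), 527)
([0.5595, 0.1652], 0.0827, (0.5561, 0.1685, 0.0095), 124)
([0.692, 0.1901], 0.0717, (0.7005, 0.1927, 0.0413), 536)
```

Call:
servo_tool:
  plan: "0.62 0.99 0 -1 78;0.62 0.99 0 -1 78;0.62 0.99 0 -1 78;0.62 0.99 0 0 78;0.62 0.99 0 0 78"
  grip_force: 20

```text
t: 0.72
eef_pos: [0.2192, -0.4068, 0.2605]
orientation: [-0.0, 1.0, -0.001, -0.0]
wrist_force: [-0.3, -1.1, -0.1]
width: 0.0778
grip_force: 0.0
```

Call:
servo_tool:
  plan: "0.62 0.99 0 0 78;0.62 0.99 0 0 78;0.62 0.99 0 0 78;0.62 0.99 0 0 78;0.62 0.99 0 0 78"

```text
t: 1.35
eef_pos: [0.2966, -0.283, 0.2606]
orientation: [-0.0, 1.0, -0.001, -0.0]
wrist_force: [-0.2, 0.3, -0.0]
width: 0.0777
grip_force: 0.0
```

Call:
servo_tool:
  plan: "0.62 0.99 -0.5 0 78;0.62 0.99 -0.5 0 78;0.62 0.99 -0.5 0 78;0.62 0.99 -0.5 0 78;0.62 0.99 -0.5 0 78"

```text
t: 1.98
eef_pos: [0.3741, -0.1593, 0.1977]
orientation: [-0.0, 1.0, -0.001, -0.0]
wrist_force: [0.9, -0.4, 0.3]
width: 0.0777
grip_force: 0.0
```

Call:
servo_tool:
  plan: "0.62 0.99 -0.5 0 78;0.62 0.99 -0.5 0 78;0.62 0.99 -0.5 0 78;0.62 0.99 -0.5 0 78;0 0 0 0 78"

```text
t: 2.6
eef_pos: [0.4357, -0.0601, 0.1475]
orientation: [-0.0, 1.0, 0.0, -0.001]
wrist_force: [0.2, -0.2, 1.0]
width: 0.078
grip_force: 0.0
```

Run:
```python
from h import *
f=grab('wrist');save(f,'w1.png');s=env.get_state();print(s['eef_pos'],s['joint_pos'],s['orientation'])
for n,f in [('w',f),('t',grab('top')),('s',grab('scene'))]:
    print(n);[print(b) for b in blobs(f,.38,.71,-.115,.095,.017,.035)]
```

```text
[ 0.43561101 -0.06098053  0.14798192] [-4.09402576e-01  3.23113404e-01  1.76633798e+00 -2.07459540e-04
  1.05328714e+00  1.16171630e+00] [-1.45304304e-04  9.99999826e-01 -1.09904137e-04 -5.61486189e-04]
w
([0.5453, -0.0599], 0.0272, (0.5446, -0.0598, 0.03), 5804)
([0.542, 0.0311], 0.0277, (0.5442, 0.0407, 0.0162), 580)
([0.4377, -0.0597], 0.0272, (0.4361, -0.0596, 0.0301), 3882)
([0.4294, 0.0395], 0.0273, (0.4276, 0.0405, 0.0302), 3919)
t
([0.6471, 0.0474], 0.0255, (0.6477, 0.0475, 0.0298), 388)
([0.6497, -0.0555], 0.0273, (0.6499, -0.056, 0.0329), 333)
([0.554, -0.0653], 0.0256, (0.5473, -0.0608, 0.0287), 232)
([0.4283, 0.0537], 0.0261, (0.429, 0.0454, 0.0278), 194)
s
([0.4311, 0.0397], 0.0254, (0.4294, 0.0403, 0.0306), 418)
([0.439, -0.0605], 0.0254, (0.4374, -0.0599, 0.0313), 448)
([0.5475, -0.0607], 0.0256, (0.5463, -0.0597, 0.0305), 521)
([0.6497, 0.0464], 0.0256, (0.6477, 0.0462, 0.0311), 560)
([0.6528, -0.0565], 0.0274, (0.653, -0.0558, 0.0342), 525)
```

Call:
servo_tool:
  plan: "0.06 0.03 -0.94 0 78;0 0 -0.94 0 78;0 0 -0.94 0 78;0 0 -0.94 0 78;0 0 -0.94 0 78"

```text
t: 3.38
eef_pos: [0.4373, -0.0616, 0.0306]
orientation: [0.0, 1.0, -0.002, 0.001]
wrist_force: [0.9, -1.3, -0.3]
width: 0.0781
grip_force: 0.0
```

Call:
servo_tool:
  plan: "0 0 0 0 78;0 0 0 0 50;0 0 0 0 50;0 0 0 0 50;0 0 0 0 50"

```text
t: 4.0
eef_pos: [0.4377, -0.0609, 0.0316]
orientation: [0.0, 1.0, -0.001, 0.001]
wrist_force: [-1.9, -2.6, 8.3]
width: 0.0598
grip_force: 20.0
```

Call:
servo_tool:
  plan: "0 0 0.96 0 50;0 0 0.96 0 50;0 0 0.96 0 50;0 0 0.96 0 50;0 0 0.96 0 50"

```text
t: 4.62
eef_pos: [0.4371, -0.0604, 0.1519]
orientation: [0.0, 1.0, -0.001, 0.0]
wrist_force: [0.7, 0.1, -1.2]
width: 0.0593
grip_force: 20.0
```

Call:
servo_tool:
  plan: "0.19 0.935 0 0 50;0.19 0.935 0 0 50;0.19 0.935 0 0 50;0.19 0.935 0 0 50;0.19 0.935 0 0 50"

```text
t: 5.25
eef_pos: [0.461, 0.0572, 0.151]
orientation: [0.0, 1.0, -0.001, 0.0]
wrist_force: [0.6, 0.2, -1.2]
width: 0.0597
grip_force: 20.0
```

Call:
servo_tool:
  plan: "0.19 0.935 0 0 50;0.19 0.935 0 0 50;0.19 0.935 0 0 50;0.19 0.935 0 0 50;0.19 0.935 0 0 50"

```text
t: 5.88
eef_pos: [0.4847, 0.1741, 0.151]
orientation: [-0.0, 1.0, -0.001, 0.0]
wrist_force: [-0.4, -0.0, -0.4]
width: 0.0596
grip_force: 20.0
```

Call:
servo_tool:
  plan: "0.19 0.935 0 0 50;0 0 -0.8 0 50;0 0 -0.8 0 50;0 0 -0.8 0 50;0 0 -0.8 0 50"

```text
t: 6.5
eef_pos: [0.4894, 0.1966, 0.0704]
orientation: [-0.0, 1.0, -0.001, 0.0]
wrist_force: [-0.1, 0.3, -0.4]
width: 0.0595
grip_force: 20.0
```

Call:
servo_tool:
  plan: "0 0 -0.1 0 50;0 0 0 0 50"

```text
t: 6.75
eef_pos: [0.4894, 0.1967, 0.0685]
orientation: [-0.0, 1.0, -0.001, 0.0]
wrist_force: [-0.0, -0.0, -0.4]
width: 0.0592
grip_force: 20.0
```

Call:
servo_tool:
  plan: "0 0 0 0 76;0 0 0 0 76;0 0 0.8 0 76;0 0 0.8 0 76;0 0 0.8 0 76"

```text
t: 7.38
eef_pos: [0.4895, 0.1966, 0.1289]
orientation: [-0.0, 1.0, -0.001, -0.0]
wrist_force: [-0.5, -0.8, 0.9]
width: 0.076
grip_force: 0.0
```

Call:
servo_tool:
  plan: "0 0 0.86 0 76;-0.35 -0.9 0 0 78;-0.35 -0.9 0 0 78;-0.35 -0.9 0 0 78;-0.35 -0.9 0 0 78"

```text
t: 8.0
eef_pos: [0.4542, 0.1059, 0.1499]
orientation: [0.0, 1.0, -0.001, 0.0]
wrist_force: [0.6, -0.6, 0.7]
width: 0.0778
grip_force: 0.0
```

Call:
servo_tool:
  plan: "-0.35 -0.9 0 0 78;-0.35 -0.9 0 0 78;-0.35 -0.86 0 0 78;0 0 0 0 78"

```text
t: 8.5
eef_pos: [0.4281, 0.0394, 0.1499]
orientation: [-0.0, 1.0, -0.002, 0.0]
wrist_force: [0.7, 0.1, -0.2]
width: 0.0779
grip_force: 0.0
```

Run:
```python
from h import *
f=grab('wrist');s=env.get_state();print(s['eef_pos'])
[print(b) for b in blobs(f,.36,.71,-.115,.095,.017,.035)]
for n in ['top','scene']:
    f=grab(n);print(n);[print(b) for b in blobs(f,.36,.71,-.115,.095,.017,.035)];[print(b) for b in blobs(f,.38,.66,.12,.42,.055,.075,50)]
```

```text
[0.42836039 0.03998916 0.14992541]
([0.5452, -0.0588], 0.0271, (0.545, -0.0597, 0.0304), 6144)
([0.5318, 0.0419], 0.0315, (0.5369, 0.0426, 0.0138), 183)
([0.4294, 0.0407], 0.0272, (0.428, 0.0408, 0.03), 3812)
top
([0.647, 0.0473], 0.0255, (0.6477, 0.0472, 0.0296), 388)
([0.65, -0.0556], 0.0273, (0.6493, -0.0559, 0.0329), 333)
([0.5448, -0.0599], 0.0255, (0.5451, -0.0598, 0.0297), 402)
([0.4883, 0.1964], 0.0637, (0.4888, 0.1968, 0.03), 434)
scene
([0.4312, 0.0397], 0.0256, (0.4296, 0.0406, 0.0302), 419)
([0.5472, -0.0606], 0.0255, (0.5452, -0.0595, 0.0309), 518)
([0.6499, 0.0462], 0.0256, (0.6492, 0.0469, 0.0311), 565)
([0.6528, -0.0563], 0.0275, (0.653, -0.0556, 0.0341), 522)
([0.4915, 0.1952], 0.0638, (0.4892, 0.1958, 0.0313), 440)
```

Call:
servo_tool:
  plan: "0 0 -0.95 0 78;0 0 -0.95 0 78;0 0 -0.95 0 78;0 0 -0.95 0 78;0 0 -0.95 0 78"

```text
t: 9.28
eef_pos: [0.4287, 0.0408, 0.0302]
orientation: [0.0, 1.0, -0.0, 0.0]
wrist_force: [-0.1, -0.1, -0.0]
width: 0.0779
grip_force: 0.0
```

Call:
servo_tool:
  plan: "0 0 0 0 78;0 0 0 0 50;0 0 0 0 50;0 0 0 0 50;0 0 0 0 50"

```text
t: 9.9
eef_pos: [0.4287, 0.0402, 0.0318]
orientation: [0.0, 1.0, -0.001, 0.001]
wrist_force: [-0.3, 2.2, 7.1]
width: 0.0597
grip_force: 20.0
```

Call:
servo_tool:
  plan: "0 0 0.96 0 50;0 0 0.96 0 50;0 0 0.96 0 50;0 0 0.96 0 50;0 0 0.96 0 50"

```text
t: 10.52
eef_pos: [0.428, 0.0401, 0.152]
orientation: [0.0, 1.0, -0.001, 0.0]
wrist_force: [0.4, 1.1, -1.3]
width: 0.0597
grip_force: 20.0
```

Call:
servo_tool:
  plan: "0.086 0.933 0 0 50;0.086 0.933 0 0 50;0.086 0.933 0 0 50;0.086 0.933 0 0 50;0.086 0.933 0 0 50"

```text
t: 11.15
eef_pos: [0.4389, 0.1574, 0.1512]
orientation: [0.0, 1.0, -0.001, 0.0]
wrist_force: [0.5, 0.3, 0.5]
width: 0.0596
grip_force: 20.0
```

Call:
servo_tool:
  plan: "0.086 0.933 0 0 50;0.086 0.933 0 0 50;0.086 0.933 0 0 50;0.086 0.933 0 0 50;0.086 0.933 0 0 50"

```text
t: 11.78
eef_pos: [0.4496, 0.2741, 0.1512]
orientation: [0.0, 1.0, -0.001, -0.0]
wrist_force: [0.4, 0.2, -0.4]
width: 0.0594
grip_force: 20.0
```

Call:
servo_tool:
  plan: "0.086 0.933 0 0 50;0 0 0 0 50"

```text
t: 12.02
eef_pos: [0.4517, 0.2974, 0.1509]
orientation: [0.0, 1.0, -0.0, -0.0]
wrist_force: [-0.9, 0.3, -0.5]
width: 0.0594
grip_force: 20.0
```

Call:
servo_tool:
  plan: "0 0 -0.8 0 50;0 0 -0.8 0 50;0 0 -0.8 0 50;0 0 -0.8 0 50;0 0 -0.1 0 50"

```text
t: 12.65
eef_pos: [0.4518, 0.2957, 0.0685]
orientation: [0.0, 1.0, -0.001, -0.0]
wrist_force: [-5.7, -1.5, 17.3]
width: 0.0597
grip_force: 20.0
```

Call:
servo_tool:
  plan: "0 0 0 0 50;0 0 0 0 76;0 0 0 0 76;0 0 0.8 0 76;0 0 0.8 0 76"

```text
t: 13.28
eef_pos: [0.4519, 0.2965, 0.1089]
orientation: [0.0, 1.0, -0.001, -0.0]
wrist_force: [-0.1, 0.8, 0.5]
width: 0.0762
grip_force: 0.0
```

Call:
servo_tool:
  plan: "0 0 0.8 0 78;0 0 0.86 0 78;0.25 -0.952 0 0 78;0.25 -0.952 0 0 78;0.25 -0.952 0 0 78"

```text
t: 13.9
eef_pos: [0.4708, 0.2245, 0.1501]
orientation: [0.0, 1.0, -0.001, 0.0]
wrist_force: [-0.3, -0.0, 0.3]
width: 0.0781
grip_force: 0.0
```

Call:
servo_tool:
  plan: "0.25 -0.952 0 0 78;0.25 -0.952 0 0 78;0.25 -0.952 0 0 78;0.25 -0.952 0 0 78;0.25 -0.952 0 0 78"

```text
t: 14.52
eef_pos: [0.502, 0.1054, 0.1501]
orientation: [0.0, 1.0, -0.001, 0.0]
wrist_force: [0.4, -0.6, -0.5]
width: 0.0781
grip_force: 0.0
```

Call:
servo_tool:
  plan: "0.25 -0.952 0 0 78;0.25 -0.952 0 0 78;0.25 -0.952 0 0 78;0.25 -0.952 0 0 78;0.25 -0.952 0 0 78"

```text
t: 15.15
eef_pos: [0.5332, -0.0136, 0.15]
orientation: [0.0, 1.0, -0.001, -0.0]
wrist_force: [-0.6, 0.5, 0.7]
width: 0.0782
grip_force: 0.0
```

Call:
servo_tool:
  plan: "0.25 -0.952 0 0 78;0.25 -0.952 0 0 78;0 0 0 0 78"

```text
t: 15.52
eef_pos: [0.5458, -0.0615, 0.1499]
orientation: [0.0, 1.0, -0.002, 0.0]
wrist_force: [-0.2, -0.1, 0.7]
width: 0.0781
grip_force: 0.0
```

```bash
cat > look.py <<'E'
from h import *
s=env.get_state();print(s['t'],s['eef_pos'].round(4))
for n in ['wrist','top','scene']:
    f=grab(n);print(n);[print(b) for b in blobs(f,.36,.71,-.115,.095,.017,.035)];[print(b) for b in blobs(f,.38,.66,.12,.42,.055,.075,50)]
E
python3 look.py
```

```text
15.525 [ 0.5458 -0.0615  0.1499]
wrist
([0.6479, 0.0464], 0.0273, (0.6475, 0.0473, 0.0304), 5770)
([0.6504, -0.0557], 0.0292, (0.6501, -0.0557, 0.0348), 4761)
([0.5462, -0.0601], 0.0272, (0.5449, -0.0603, 0.03), 3794)
([0.5526, 0.0332], 0.0278, (0.5464, 0.0407, 0.0161), 461)
([0.5553, 0.1627], 0.0642, (0.5541, 0.1686, 0.0099), 680)
([0.5011, 0.1797], 0.0648, (0.4975, 0.1862, 0.019), 1093)
top
([0.6475, 0.0477], 0.0253, (0.6476, 0.0474, 0.0295), 379)
([0.4883, 0.1964], 0.0637, (0.4885, 0.1966, 0.0298), 436)
([0.451, 0.2954], 0.0637, (0.4513, 0.296, 0.0303), 448)
scene
([0.5475, -0.0608], 0.0256, (0.5452, -0.0597, 0.0312), 519)
([0.6498, 0.0464], 0.0258, (0.6485, 0.0462, 0.0307), 564)
([0.6527, -0.0562], 0.0273, (0.6522, -0.0552, 0.0354), 528)
([0.4541, 0.2941], 0.0637, (0.4528, 0.2953, 0.0307), 394)
([0.4911, 0.1954], 0.0637, (0.4893, 0.1964, 0.0312), 442)
```

Call:
servo_tool:
  plan: "0 0.04 -0.95 0 78;0 0 -0.95 0 78;0 0 -0.95 0 78;0 0 -0.95 0 78;0 0 -0.95 0 78"

```text
t: 16.3
eef_pos: [0.5455, -0.0583, 0.0307]
orientation: [-0.0, 1.0, -0.0, 0.0]
wrist_force: [1.6, 0.8, 1.1]
width: 0.078
grip_force: 0.0
```

Call:
servo_tool:
  plan: "0 0 0 0 78;0 0 0 0 50;0 0 0 0 50;0 0 0 0 50;0 0 0 0 50"

```text
t: 16.92
eef_pos: [0.5461, -0.0593, 0.0323]
orientation: [0.0, 1.0, -0.001, 0.001]
wrist_force: [-1.1, 1.7, 6.3]
width: 0.0594
grip_force: 20.0
```

Call:
servo_tool:
  plan: "0 0 0.96 0 50;0 0 0.96 0 50;0 0 0.96 0 50;0 0 0.96 0 50;0 0 0.96 0 50"

```text
t: 17.55
eef_pos: [0.5455, -0.0593, 0.1522]
orientation: [0.0, 1.0, -0.001, 0.0]
wrist_force: [0.4, 0.2, -0.9]
width: 0.0595
grip_force: 20.0
```

Call:
servo_tool:
  plan: "0.015 0.983 0 0 50;0.015 0.983 0 0 50;0.015 0.983 0 0 50;0.015 0.983 0 0 50;0.015 0.983 0 0 50"

```text
t: 18.18
eef_pos: [0.5474, 0.0643, 0.1514]
orientation: [0.0, 1.0, -0.001, 0.0]
wrist_force: [-0.5, -0.0, -1.3]
width: 0.0597
grip_force: 20.0
```

Call:
servo_tool:
  plan: "0.015 0.983 0 0 50;0.015 0.983 0 0 50;0.015 0.983 0 0 50;0.015 0.983 0 0 50;0.015 0.983 0 0 50"

```text
t: 18.8
eef_pos: [0.5492, 0.1872, 0.1514]
orientation: [0.0, 1.0, -0.001, -0.0]
wrist_force: [0.2, 0.0, -0.4]
width: 0.0593
grip_force: 20.0
```

Call:
servo_tool:
  plan: "0.015 0.983 0 0 50;0.015 0.983 0 0 50;0.015 0.983 0 0 50;0.015 0.983 0 0 50;0.015 0.983 0 0 50"

```text
t: 19.42
eef_pos: [0.5511, 0.31, 0.1513]
orientation: [0.0, 1.0, -0.001, -0.0]
wrist_force: [-0.2, -0.3, -1.4]
width: 0.0594
grip_force: 20.0
```

Call:
servo_tool:
  plan: "0.015 0.983 0 0 50;0 0 0 0 50"

```text
t: 19.68
eef_pos: [0.5512, 0.335, 0.1511]
orientation: [-0.0, 1.0, -0.0, -0.0]
wrist_force: [0.2, -0.3, -0.8]
width: 0.0593
grip_force: 20.0
```

Call:
servo_tool:
  plan: "0 -0.04 -0.8 0 50;0 0 -0.8 0 50;0 0 -0.8 0 50;0 0 -0.8 0 50;0 0 -0.06 0 50"

```text
t: 20.3
eef_pos: [0.5516, 0.3318, 0.0692]
orientation: [0.0, 1.0, -0.001, -0.001]
wrist_force: [-0.6, -0.6, -0.2]
width: 0.0594
grip_force: 20.0
```

Call:
servo_tool:
  plan: "0 0 0 0 50;0 0 0 0 76;0 0 0 0 76;0 0 0.8 0 76;0 0 0.8 0 76"

```text
t: 20.92
eef_pos: [0.5516, 0.3328, 0.1103]
orientation: [0.0, 1.0, -0.001, -0.0]
wrist_force: [0.5, -0.6, 0.1]
width: 0.076
grip_force: 0.0
```

Call:
servo_tool:
  plan: "0 0 0.8 0 78;0 0 0.83 0 78;0.322 -0.96 0 0 78;0.322 -0.96 0 0 78;0.322 -0.96 0 0 78"

```text
t: 21.55
eef_pos: [0.576, 0.2602, 0.1508]
orientation: [-0.0, 1.0, -0.001, 0.0]
wrist_force: [-0.5, -0.0, -0.5]
width: 0.0781
grip_force: 0.0
```

Call:
servo_tool:
  plan: "0.322 -0.96 0 0 78;0.322 -0.96 0 0 78;0.322 -0.96 0 0 78;0.322 -0.96 0 0 78;0.322 -0.96 0 0 78"

```text
t: 22.18
eef_pos: [0.6163, 0.1401, 0.1507]
orientation: [0.0, 1.0, -0.001, 0.0]
wrist_force: [-0.7, 0.4, 0.3]
width: 0.0779
grip_force: 0.0
```

Call:
servo_tool:
  plan: "0.322 -0.96 0 0 78;0.322 -0.96 0 0 78;0.322 -0.96 0 0 78;0.322 -0.96 0 0 78;0 0 0 0 78"

```text
t: 22.8
eef_pos: [0.6488, 0.043, 0.1504]
orientation: [0.0, 1.0, -0.002, 0.0]
wrist_force: [0.4, -0.4, 0.8]
width: 0.0782
grip_force: 0.0
```

```bash
python3 look.py
```

```text
22.8 [0.6488 0.043  0.1504]
wrist
([0.6826, 0.0397], 0.0272, (0.6817, 0.0398, 0.0298), 4160)
([0.6518, -0.0545], 0.029, (0.6508, -0.055, 0.0349), 3523)
([0.5574, 0.0429], 0.0272, (0.5478, 0.0427, 0.016), 432)
top
([0.6479, -0.058], 0.0274, (0.6484, -0.0561, 0.0324), 289)
([0.5503, 0.3314], 0.0637, (0.5503, 0.3322, 0.0301), 432)
([0.4923, 0.2115], 0.0637, (0.4919, 0.208, 0.0265), 164)
([0.4514, 0.2953], 0.0636, (0.4514, 0.2958, 0.0304), 444)
scene
([0.6829, 0.0385], 0.0256, (0.6823, 0.0387, 0.0305), 573)
([0.6528, -0.0564], 0.0274, (0.6516, -0.0562, 0.0347), 528)
([0.4625, 0.3089], 0.0636, (0.4593, 0.3034, 0.0277), 135)
([0.5533, 0.3304], 0.0637, (0.553, 0.3317, 0.0313), 450)
```

The dish has been knocked to (0.682, 0.039), so I'm adjusting the pick.

Call:
servo_tool:
  plan: "0.66 -0.06 0 0 78;0.67 -0.06 0 0 78;0 0 -0.6 0 78;0 0 -0.6 0 78;0 0 -0.6 0 78"

```text
t: 23.58
eef_pos: [0.6807, 0.0422, 0.104]
orientation: [-0.0, 1.0, -0.001, -0.001]
wrist_force: [0.6, -0.7, -0.2]
width: 0.078
grip_force: 0.0
```

Call:
servo_tool:
  plan: "0 0 -0.9 0 78;0 0 -0.9 0 78;0 0 -0.9 0 78;0 0 -0.26 0 78;0 0 0 0 78"

```text
t: 24.2
eef_pos: [0.6814, 0.042, 0.0313]
orientation: [-0.0, 1.0, -0.001, -0.0]
wrist_force: [-0.0, -0.1, 0.4]
width: 0.0778
grip_force: 0.0
```

Call:
servo_tool:
  plan: "0 0 0 0 50;0 0 0 0 50;0 0 0 0 50;0 0 0 0 50;0 0 0.96 0 50"

```text
t: 24.82
eef_pos: [0.6805, 0.042, 0.054]
orientation: [-0.0, 1.0, -0.001, -0.002]
wrist_force: [0.3, 0.5, -0.2]
width: 0.0596
grip_force: 20.0
```

Call:
servo_tool:
  plan: "0 0 0.96 0 50;0 0 0.96 0 50;0 0 0.96 0 50;0 0 0.96 0 50;0 0 0 0 50"

```text
t: 25.45
eef_pos: [0.682, 0.0419, 0.1529]
orientation: [0.0, 1.0, -0.001, 0.002]
wrist_force: [0.7, -0.3, -0.4]
width: 0.0598
grip_force: 20.0
```

Call:
servo_tool:
  plan: "-0.47 0.958 0 0 50;-0.47 0.958 0 0 50;-0.47 0.958 0 0 50;-0.47 0.958 0 0 50;-0.47 0.958 0 0 50"

```text
t: 26.08
eef_pos: [0.6215, 0.1639, 0.1513]
orientation: [-0.0, 1.0, -0.0, -0.0]
wrist_force: [0.2, 0.7, -0.9]
width: 0.0596
grip_force: 20.0
```

Call:
servo_tool:
  plan: "-0.47 0.958 0 0 50;-0.47 0.958 0 0 50;-0.47 0.958 0 0 50;0 0 0 0 50;0 0 0 0 50"

```text
t: 26.7
eef_pos: [0.5874, 0.2336, 0.1515]
orientation: [0.0, 1.0, -0.001, 0.0]
wrist_force: [0.5, -0.0, -0.7]
width: 0.0601
grip_force: 20.0
```

Call:
servo_tool:
  plan: "0 0 -0.8 0 50;0 0 -0.8 0 50;0 0 -0.8 0 50;0 0 -0.8 0 50;0 0 -0.09 0 50"

```text
t: 27.32
eef_pos: [0.5879, 0.2326, 0.0688]
orientation: [0.0, 1.0, -0.002, -0.0]
wrist_force: [-3.3, -0.7, 8.6]
width: 0.0595
grip_force: 20.3
```

Call:
servo_tool:
  plan: "0 0 0 0 50;0 0 0 0 74;0 0 0 0 74;0 0 0.8 0 74;0 0 0.8 0 74"

```text
t: 27.95
eef_pos: [0.5875, 0.2334, 0.1097]
orientation: [0.0, 1.0, -0.001, -0.0]
wrist_force: [-0.1, -0.2, 0.7]
width: 0.0743
grip_force: 0.0
```

Call:
servo_tool:
  plan: "0 0 0.8 0 74;0 0 0.83 0 74;-0.4 -0.9 0 1 74;-0.4 -0.9 0 1 74;0 0 0 0 74"

```text
t: 28.58
eef_pos: [0.5673, 0.1876, 0.1504]
orientation: [0.0, 0.996, 0.085, 0.0]
wrist_force: [-0.7, 0.3, 0.0]
width: 0.0739
grip_force: 0.0
```

Run:
```python
from h import *
s=env.get_state();print(s['t'],s['eef_pos'].round(4),s['joint_pos'].round(3))
for n in ['wrist','top','scene']:
    f=grab(n);print(n);[print(b) for b in blobs(f,.38,.66,.12,.42,.055,.075,50)];print([b for b in blobs(f,.5,.6,.14,.2,.082,.1,20)])
    if n=='top':save(f,'t2.png')
```

```text
28.575 [0.5673 0.1876 0.1504] [ 0.121  0.558  1.329 -0.     1.254  1.522]
wrist
([0.5892, 0.2332], 0.0652, (0.5876, 0.2331, 0.0301), 5629)
([0.5524, 0.3312], 0.0653, (0.5503, 0.3326, 0.0308), 5605)
([0.5614, 0.173], 0.065, (0.5558, 0.171, 0.0096), 255)
([0.4958, 0.198], 0.0652, (0.4888, 0.197, 0.0299), 3282)
([0.479, 0.2917], 0.0623, (0.4777, 0.2927, 0.0066), 171)
[([0.5557, 0.1711], 0.0928, (0.5543, 0.1708, 0.0098), 759)]
top
[]
scene
([0.5532, 0.3306], 0.0638, (0.5531, 0.3315, 0.0313), 448)
([0.5902, 0.2316], 0.0637, (0.5889, 0.2332, 0.0311), 499)
[([0.562, 0.1699], 0.0906, (0.5607, 0.17, 0.0067), 22)]
```

Call:
servo_tool:
  plan: "-0.25 -0.34 0 1 60;-0.25 -0.34 0 1 60;0 0 0 1 60;0 0 0 1 60;0 0 0 1 60"

```text
t: 29.35
eef_pos: [0.5554, 0.1723, 0.1499]
orientation: [-0.0, 0.954, 0.301, 0.0]
wrist_force: [-0.4, 0.2, 0.2]
width: 0.0602
grip_force: 0.0
```

Call:
servo_tool:
  plan: "0 0 0 1 60;0 0 0 1 60;0 0 0 1 60;0 0 0 1 60;0 0 0 1 60"

```text
t: 29.98
eef_pos: [0.5554, 0.1723, 0.1499]
orientation: [-0.0, 0.866, 0.5, 0.0]
wrist_force: [0.2, 0.8, -0.5]
width: 0.06
grip_force: 0.0
```

Call:
servo_tool:
  plan: "0 0 0 1 60;0 0 0 1 60;0 0 0 1 60;0 0 0 1 60;0 0 0 1 60"

```text
t: 30.6
eef_pos: [0.5554, 0.1723, 0.1499]
orientation: [0.0, 0.737, 0.676, 0.0]
wrist_force: [-0.4, 1.2, -0.4]
width: 0.0599
grip_force: 0.0
```

Call:
servo_tool:
  plan: "0 0 0 1 60;0 0 0 1 60;0 0 0 1 60;0 0 0 1 60;0 0 0 1 60"

```text
t: 31.22
eef_pos: [0.5553, 0.1723, 0.1499]
orientation: [0.0, 0.573, 0.819, 0.0]
wrist_force: [0.2, 0.7, -0.4]
width: 0.0594
grip_force: 0.0
```

Call:
servo_tool:
  plan: "0 0 -0.6 0 60;0 0 -0.6 0 60;0 0 -0.6 0 60;0 0 -0.6 0 60;0 0 0 0 60"

```text
t: 31.85
eef_pos: [0.5545, 0.1714, 0.0886]
orientation: [-0.001, 0.575, 0.818, -0.001]
wrist_force: [-0.2, -0.6, 0.1]
width: 0.0602
grip_force: 0.0
```

Run:
```python
from h import *
s=env.get_state();print(s['t'],s['eef_pos'].round(4),s['joint_pos'].round(3))
f=grab('scene');save(f,'s3.png')
# rows for rotating about axis: chord steps of 5 deg in units
ax=np.array([.5193,.2645]);R=.1005
for ph in [-69.5]:
    a=np.radians(ph+5*np.arange(83));p=ax+R*np.c_[np.cos(a),np.sin(a)];d=np.diff(p,axis=0)/.025
    for i in range(0,82,5): print(round(ph+5*i,1),'; '.join('%.2f %.2f 0 1 0'%tuple(r) for r in d[i:i+5]))
```

```text
31.85 [0.5545 0.1714 0.0886] [ 0.096  0.607  1.448 -0.     1.089 -0.251]
-69.5 0.32 0.14 0 1 0; 0.31 0.16 0 1 0; 0.29 0.19 0 1 0; 0.28 0.22 0 1 0; 0.26 0.24 0 1 0
-44.5 0.23 0.26 0 1 0; 0.21 0.28 0 1 0; 0.19 0.30 0 1 0; 0.16 0.31 0 1 0; 0.13 0.33 0 1 0
-19.5 0.10 0.34 0 1 0; 0.07 0.34 0 1 0; 0.04 0.35 0 1 0; 0.01 0.35 0 1 0; -0.02 0.35 0 1 0
5.5 -0.05 0.35 0 1 0; -0.08 0.34 0 1 0; -0.11 0.33 0 1 0; -0.14 0.32 0 1 0; -0.16 0.31 0 1 0
30.5 -0.19 0.29 0 1 0; -0.22 0.28 0 1 0; -0.24 0.26 0 1 0; -0.26 0.23 0 1 0; -0.28 0.21 0 1 0
55.5 -0.30 0.19 0 1 0; -0.31 0.16 0 1 0; -0.33 0.13 0 1 0; -0.34 0.10 0 1 0; -0.34 0.07 0 1 0
80.5 -0.35 0.04 0 1 0; -0.35 0.01 0 1 0; -0.35 -0.02 0 1 0; -0.35 -0.05 0 1 0; -0.34 -0.08 0 1 0
105.5 -0.33 -0.11 0 1 0; -0.32 -0.14 0 1 0; -0.31 -0.16 0 1 0; -0.29 -0.19 0 1 0; -0.28 -0.22 0 1 0
130.5 -0.26 -0.24 0 1 0; -0.23 -0.26 0 1 0; -0.21 -0.28 0 1 0; -0.19 -0.30 0 1 0; -0.16 -0.31 0 1 0
155.5 -0.13 -0.33 0 1 0; -0.10 -0.34 0 1 0; -0.07 -0.34 0 1 0; -0.04 -0.35 0 1 0; -0.01 -0.35 0 1 0
180.5 0.02 -0.35 0 1 0; 0.05 -0.35 0 1 0; 0.08 -0.34 0 1 0; 0.11 -0.33 0 1 0; 0.14 -0.32 0 1 0
205.5 0.16 -0.31 0 1 0; 0.19 -0.29 0 1 0; 0.22 -0.28 0 1 0; 0.24 -0.26 0 1 0; 0.26 -0.23 0 1 0
230.5 0.28 -0.21 0 1 0; 0.30 -0.19 0 1 0; 0.31 -0.16 0 1 0; 0.33 -0.13 0 1 0; 0.34 -0.10 0 1 0
255.5 0.34 -0.07 0 1 0; 0.35 -0.04 0 1 0; 0.35 -0.01 0 1 0; 0.35 0.02 0 1 0; 0.35 0.05 0 1 0
280.5 0.34 0.08 0 1 0; 0.33 0.11 0 1 0; 0.32 0.14 0 1 0; 0.31 0.16 0 1 0; 0.29 0.19 0 1 0
305.5 0.28 0.22 0 1 0; 0.26 0.24 0 1 0; 0.23 0.26 0 1 0; 0.21 0.28 0 1 0; 0.19 0.30 0 1 0
330.5 0.16 0.31 0 1 0; 0.13 0.33 0 1 0
```

Call:
servo_tool:
  plan: "0 0 0.05 0 10;0 0 0 0 10;0 0 0 0 10;0 0 0 0 10;0 0 0 0 10"
  grip_force: 25

```text
t: 32.52
eef_pos: [0.555, 0.1715, 0.0913]
orientation: [0.0, 0.574, 0.819, -0.0]
wrist_force: [-0.6, 0.8, 2.0]
width: 0.0195
grip_force: 25.0
```

Call:
servo_tool:
  plan: "0.32 0.14 0 1 10;0.31 0.16 0 1 10;0.29 0.19 0 1 10;0.28 0.22 0 1 10;0.26 0.24 0 1 10"

```text
t: 33.15
eef_pos: [0.5916, 0.1951, 0.0914]
orientation: [-0.0, 0.382, 0.924, -0.0]
wrist_force: [-1.4, -1.3, 3.4]
width: 0.0191
grip_force: 25.0
```

Call:
servo_tool:
  plan: "0.23 0.26 0 1 10;0.21 0.28 0 1 10;0.19 0.30 0 1 10;0.16 0.31 0 1 10;0.13 0.33 0 1 10"

```text
t: 33.78
eef_pos: [0.6144, 0.2321, 0.0914]
orientation: [-0.0, 0.173, 0.985, -0.001]
wrist_force: [-2.6, -2.5, 3.5]
width: 0.0188
grip_force: 25.0
```

Call:
servo_tool:
  plan: "0.10 0.34 0 1 10;0.07 0.34 0 1 10;0.04 0.35 0 1 10;0.01 0.35 0 1 10;-0.02 0.35 0 1 10"

```text
t: 34.4
eef_pos: [0.6191, 0.2751, 0.0914]
orientation: [-0.001, -0.044, 0.999, -0.001]
wrist_force: [-4.3, -4.2, 4.1]
width: 0.0192
grip_force: 25.0
```

Call:
servo_tool:
  plan: "-0.05 0.35 0 1 10;-0.08 0.34 0 1 10;-0.11 0.33 0 1 10;-0.14 0.32 0 1 10;-0.16 0.31 0 1 10"

```text
t: 35.02
eef_pos: [0.6052, 0.3157, 0.0913]
orientation: [-0.002, -0.259, 0.966, -0.001]
wrist_force: [-6.1, -8.4, 5.5]
width: 0.0191
grip_force: 25.0
```

Call:
servo_tool:
  plan: "-0.19 0.29 0 1 10;-0.22 0.28 0 1 10;-0.24 0.26 0 1 10;-0.26 0.23 0 1 10;-0.28 0.21 0 1 10"

```text
t: 35.65
eef_pos: [0.5756, 0.3465, 0.0913]
orientation: [-0.002, -0.462, 0.887, -0.002]
wrist_force: [-4.4, -12.5, 6.2]
width: 0.019
grip_force: 25.0
```

Call:
servo_tool:
  plan: "-0.30 0.19 0 1 10;-0.31 0.16 0 1 10;0 0 0 0 10"

```text
t: 36.02
eef_pos: [0.56, 0.355, 0.0913]
orientation: [-0.003, -0.537, 0.844, -0.001]
wrist_force: [-4.4, -13.4, 5.7]
width: 0.0193
grip_force: 25.0
```

Run:
```python
from h import *
s=env.get_state();p=s['eef_pos'];print(s['t'],p.round(4),s['joint_pos'].round(3),np.hypot(p[0]-.5193,p[1]-.2645),np.degrees(np.arctan2(p[1]-.2645,p[0]-.5193)))
for n in ['top','scene']:
    f=grab(n);print(n);[print(b) for b in blobs(f,.38,.66,.12,.42,.055,.072,50)]
```

```text
36.025 [0.56   0.355  0.0913] [ 0.388  0.725  1.18  -0.004  1.241 -2.315] 0.09924854521080312 65.79870042400456
top
([0.5887, 0.2906], 0.0638, (0.5893, 0.2912, 0.0299), 428)
([0.5481, 0.1935], 0.0638, (0.5485, 0.194, 0.0296), 426)
([0.4903, 0.3273], 0.0637, (0.492, 0.3325, 0.0299), 359)
([0.4512, 0.2348], 0.0638, (0.4516, 0.2351, 0.0298), 444)
scene
([0.4535, 0.2341], 0.0637, (0.4523, 0.2347, 0.0319), 413)
([0.4946, 0.3321], 0.0637, (0.4938, 0.3341, 0.0322), 418)
([0.5508, 0.1929], 0.0637, (0.5485, 0.1934, 0.0307), 478)
([0.592, 0.2896], 0.0637, (0.5897, 0.2908, 0.0315), 483)
```

Call:
servo_tool:
  plan: "0 0 0 0 42;0 0 0 0 42;0 0 0 -1 42;0 0 0 -1 42;0 0 0 -1 42"

```text
t: 36.75
eef_pos: [0.561, 0.3575, 0.0911]
orientation: [0.0, -0.421, 0.907, 0.0]
wrist_force: [-0.0, -0.1, 0.1]
width: 0.0422
grip_force: 0.0
```

Call:
servo_tool:
  plan: "0 0 0 -1 42;0 0 0 -1 42;0 0 0 -1 42;0 0 0 -1 42;0 0 0 -1 42"

```text
t: 37.38
eef_pos: [0.561, 0.3575, 0.0911]
orientation: [0.0, -0.214, 0.977, 0.0]
wrist_force: [0.0, -0.1, 0.2]
width: 0.0421
grip_force: 0.0
```

Call:
servo_tool:
  plan: "0 0 0 -1 42;0 0 0 -1 42;0 0 0 -1 42;0 0 0 -1 42;0 0 0 -1 42"

```text
t: 38.0
eef_pos: [0.561, 0.3575, 0.0911]
orientation: [0.0, 0.002, 1.0, 0.0]
wrist_force: [0.5, 0.1, 0.7]
width: 0.042
grip_force: 0.0
```

Call:
servo_tool:
  plan: "0 0 0 -1 42;0 0 0 -1 42;0 0 0 -1 42;0 0 0 -1 42;0 0 0 -1 42"

```text
t: 38.62
eef_pos: [0.561, 0.3575, 0.0911]
orientation: [0.0, 0.219, 0.976, 0.0]
wrist_force: [-0.6, 0.3, 0.9]
width: 0.0419
grip_force: 0.0
```

Call:
servo_tool:
  plan: "0 0 0 -1 42;0 0 0 -1 42;0 0 0 -1 42;0 0 0 -1 42;0 0 0 -1 42"

```text
t: 39.25
eef_pos: [0.561, 0.3575, 0.0911]
orientation: [-0.0, 0.425, 0.905, 0.0]
wrist_force: [0.2, -0.0, -1.0]
width: 0.0419
grip_force: 0.0
```

Call:
servo_tool:
  plan: "0 0 0 -1 42;0 0 0 -1 42;0 0 0 -1 42;0 0 0 -1 42;0 0 0 -1 42"

```text
t: 39.88
eef_pos: [0.561, 0.3575, 0.0911]
orientation: [-0.0, 0.611, 0.792, 0.0]
wrist_force: [0.2, 0.0, 0.5]
width: 0.042
grip_force: 0.0
```

Call:
servo_tool:
  plan: "0 0 0 -1 42;0 0 0 -1 42;0 0 0 -1 42;0 0 0 -1 42;0 0 0 -1 42"

```text
t: 40.5
eef_pos: [0.561, 0.3575, 0.0911]
orientation: [-0.0, 0.768, 0.641, 0.0]
wrist_force: [-0.4, 0.2, 1.0]
width: 0.0423
grip_force: 0.0
```

Call:
servo_tool:
  plan: "0 0 0 -1 42;0 0 0 -1 42;0 0 0 -1 42;0 0 0 0 42"

```text
t: 41.0
eef_pos: [0.561, 0.3574, 0.0912]
orientation: [-0.0, 0.844, 0.537, 0.0]
wrist_force: [-0.4, 0.7, -0.8]
width: 0.0422
grip_force: 0.0
```

Run:
```python
from h import *
s=env.get_state();p=s['eef_pos'];print(s['t'],p.round(4),s['orientation'].round(3),s['joint_pos'].round(3))
for n in ['top','scene']:
    f=grab(n);print([b for b in blobs(f,.52,.6,.32,.39,.07,.094,15)])
    save(f,n+'4.png')
```

```text
41.0 [0.561  0.3574 0.0912] [-0.     0.844  0.537  0.   ] [0.39  0.727 1.177 0.    1.237 0.827]
[([0.5567, 0.3479], 0.0834, (0.5569, 0.3479, 0.0053), 18)]
[]
```

Call:
servo_tool:
  plan: "-0.04 -0.1 0 0 42;0 0 0 0 10;0 0 0 0 10;0 0 0 0 10;0 0 0 0 10"

```text
t: 41.72
eef_pos: [0.56, 0.3547, 0.0913]
orientation: [0.0, 0.844, 0.536, -0.0]
wrist_force: [-0.1, 0.5, 0.0]
width: 0.0192
grip_force: 25.0
```

Call:
servo_tool:
  plan: "-0.33 0.13 0 1 10;-0.34 0.10 0 1 10;-0.34 0.07 0 1 10;-0.35 0.04 0 1 10;-0.35 0.01 0 1 10"

```text
t: 42.35
eef_pos: [0.5175, 0.3628, 0.0913]
orientation: [0.001, 0.707, 0.707, -0.0]
wrist_force: [2.0, -5.3, 0.6]
width: 0.019
grip_force: 25.0
```

Call:
servo_tool:
  plan: "-0.35 -0.02 0 1 10;-0.35 -0.05 0 1 10;-0.34 -0.08 0 1 10;-0.33 -0.11 0 1 10;-0.32 -0.14 0 1 10"

```text
t: 42.98
eef_pos: [0.476, 0.352, 0.0913]
orientation: [0.002, 0.537, 0.844, -0.0]
wrist_force: [5.8, -9.0, -1.5]
width: 0.0191
grip_force: 25.0
```

Call:
servo_tool:
  plan: "-0.31 -0.16 0 1 10;-0.29 -0.19 0 1 10;-0.28 -0.22 0 1 10;-0.26 -0.24 0 1 10;-0.23 -0.26 0 1 10"

```text
t: 43.6
eef_pos: [0.4433, 0.3253, 0.0913]
orientation: [0.003, 0.342, 0.94, 0.0]
wrist_force: [14.4, -9.7, -7.4]
width: 0.0191
grip_force: 25.0
```

Call:
servo_tool:
  plan: "-0.21 -0.28 0 1 10;-0.19 -0.30 0 1 10;-0.16 -0.31 0 1 10;-0.13 -0.33 0 1 10;-0.10 -0.34 0 1 10"

```text
t: 44.22
eef_pos: [0.4248, 0.2871, 0.0914]
orientation: [0.004, 0.13, 0.991, 0.001]
wrist_force: [18.7, -4.6, -14.5]
width: 0.0191
grip_force: 25.0
```

Call:
servo_tool:
  plan: "-0.07 -0.34 0 1 10;-0.04 -0.35 0 1 10;-0.01 -0.35 0 1 10;0.02 -0.35 0 1 10;0.05 -0.35 0 1 10"

```text
t: 44.85
eef_pos: [0.424, 0.2446, 0.0914]
orientation: [0.005, -0.087, 0.996, 0.001]
wrist_force: [19.4, 5.0, -17.4]
width: 0.0191
grip_force: 25.0
```

Call:
servo_tool:
  plan: "0.08 -0.34 0 1 10;0.11 -0.33 0 1 10;0 0 0 0 10"

```text
t: 45.22
eef_pos: [0.4289, 0.2279, 0.0914]
orientation: [0.005, -0.172, 0.985, 0.001]
wrist_force: [17.5, 5.5, -16.8]
width: 0.0186
grip_force: 25.0
```

```bash
cat > plat.py <<'E'
from h import *
s=env.get_state();p=s['eef_pos'];print(s['t'],p.round(4),s['orientation'].round(3),s['joint_pos'].round(3),np.degrees(np.arctan2(p[1]-.2640,p[0]-.5193)))
for n in ['top','scene']:
    f=grab(n);print(n);[print(b) for b in blobs(f,.38,.66,.12,.42,.055,.072,50)]
E
python3 plat.py
```

```text
45.225 [0.4289 0.2279 0.0914] [ 0.005 -0.172  0.985  0.001] [ 0.244  0.473  1.723  0.     0.936 -1.674] -158.24050981292376
top
([0.5886, 0.2343], 0.0636, (0.5892, 0.2341, 0.0298), 419)
([0.55, 0.3328], 0.0636, (0.5502, 0.3335, 0.0298), 440)
([0.4995, 0.2009], 0.0639, (0.4918, 0.1955, 0.0289), 231)
scene
([0.4544, 0.2929], 0.0635, (0.4517, 0.2934, 0.0326), 408)
([0.4931, 0.194], 0.0636, (0.4914, 0.1942, 0.0313), 441)
([0.5527, 0.3318], 0.0638, (0.551, 0.3335, 0.0322), 452)
([0.5917, 0.2337], 0.0637, (0.5906, 0.2363, 0.0319), 497)
```

Call:
servo_tool:
  plan: "0 0 0 0 42;0 0 0 0 42;0 0 0 -1 42;0 0 0 -1 42;0 0 0 -1 42"

```text
t: 45.95
eef_pos: [0.4242, 0.2275, 0.0914]
orientation: [-0.0, -0.041, 0.999, -0.0]
wrist_force: [-0.2, -0.7, -0.2]
width: 0.042
grip_force: 0.0
```

Call:
servo_tool:
  plan: "0 0 0 -1 42;0 0 0 -1 42;0 0 0 -1 42;0 0 0 -1 42;0 0 0 -1 42"

```text
t: 46.58
eef_pos: [0.4242, 0.2275, 0.0914]
orientation: [-0.0, 0.176, 0.984, -0.0]
wrist_force: [-0.9, -0.2, 0.2]
width: 0.0417
grip_force: 0.0
```

Call:
servo_tool:
  plan: "0 0 0 -1 42;0 0 0 -1 42;0 0 0 -1 42;0 0 0 -1 42;0 0 0 -1 42"

```text
t: 47.2
eef_pos: [0.4242, 0.2275, 0.0914]
orientation: [-0.0, 0.385, 0.923, -0.0]
wrist_force: [0.0, -0.7, -0.2]
width: 0.0419
grip_force: 0.0
```

Call:
servo_tool:
  plan: "0 0 0 -1 42;0 0 0 -1 42;0 0 0 -1 42;0 0 0 -1 42;0 0 0 -1 42"

```text
t: 47.82
eef_pos: [0.4242, 0.2275, 0.0914]
orientation: [-0.0, 0.575, 0.818, -0.0]
wrist_force: [0.4, 0.0, -0.7]
width: 0.0418
grip_force: 0.0
```

Call:
servo_tool:
  plan: "0 0 0 -1 42;0 0 0 -1 42;0 0 0 -1 42;0 0 0 -1 42;0 0 0 -1 42"

```text
t: 48.45
eef_pos: [0.4242, 0.2275, 0.0914]
orientation: [-0.0, 0.739, 0.674, -0.0]
wrist_force: [-0.2, -0.1, 0.0]
width: 0.0421
grip_force: 0.0
```

Call:
servo_tool:
  plan: "0 0 0 -1 42;0 0 0 -1 42;0 0 0 -1 42;0 0 0 -1 42;0 0 0 -1 42"

```text
t: 49.08
eef_pos: [0.4242, 0.2275, 0.0914]
orientation: [-0.0, 0.867, 0.498, -0.0]
wrist_force: [0.1, -0.1, 1.1]
width: 0.0424
grip_force: 0.0
```

Call:
servo_tool:
  plan: "0 0 0 -1 42;0 0 0 -1 42;0 0 0 -1 42;0 0 0 -1 42;0 0 0 -1 42"

```text
t: 49.7
eef_pos: [0.4242, 0.2275, 0.0913]
orientation: [-0.0, 0.954, 0.298, -0.0]
wrist_force: [-0.7, -0.5, -0.6]
width: 0.0419
grip_force: 0.0
```

Call:
servo_tool:
  plan: "0 0 0 -1 42;0 0 0 -1 42;0 0 0 -1 42;0 0 0 0 42"

```text
t: 50.2
eef_pos: [0.4243, 0.2275, 0.0914]
orientation: [0.0, 0.985, 0.173, -0.0]
wrist_force: [0.3, 0.8, 0.2]
width: 0.0422
grip_force: 0.0
```

Call:
servo_tool:
  plan: "0.19 0 0 0 42;0 0 0 0 10;0 0 0 0 10;0 0 0 0 10;0 0 0 0 10"

```text
t: 50.82
eef_pos: [0.4292, 0.2275, 0.0912]
orientation: [-0.0, 0.985, 0.173, -0.0]
wrist_force: [0.5, -0.2, -1.1]
width: 0.019
grip_force: 25.0
```

Call:
servo_tool:
  plan: "0.14 -0.32 0 1 10;0.16 -0.31 0 1 10;0.19 -0.29 0 1 10;0.22 -0.28 0 1 10;0.24 -0.26 0 1 10"

```text
t: 51.45
eef_pos: [0.4538, 0.1914, 0.0913]
orientation: [-0.0, 0.924, 0.383, 0.001]
wrist_force: [3.9, 7.0, -4.8]
width: 0.019
grip_force: 25.0
```

Call:
servo_tool:
  plan: "0.26 -0.23 0 1 10;0.28 -0.21 0 1 10;0.30 -0.19 0 1 10;0.31 -0.16 0 1 10;0.33 -0.13 0 1 10"

```text
t: 52.08
eef_pos: [0.4907, 0.1697, 0.0912]
orientation: [-0.001, 0.819, 0.574, 0.002]
wrist_force: [3.5, 16.0, -4.6]
width: 0.019
grip_force: 25.0
```

Call:
servo_tool:
  plan: "0.34 -0.10 0 1 10;0.34 -0.07 0 1 10;0.35 -0.04 0 1 10;0.35 -0.01 0 1 10;0.35 0.02 0 1 10"

```text
t: 52.7
eef_pos: [0.5328, 0.1655, 0.0912]
orientation: [-0.002, 0.675, 0.738, 0.001]
wrist_force: [-2.7, 17.5, 1.2]
width: 0.0194
grip_force: 25.0
```

Call:
servo_tool:
  plan: "0.35 0.05 0 1 10;0.34 0.08 0 1 10;0.33 0.11 0 1 10;0.32 0.14 0 1 10;0.31 0.16 0 1 10"

```text
t: 53.32
eef_pos: [0.5727, 0.1793, 0.0912]
orientation: [-0.003, 0.499, 0.866, 0.001]
wrist_force: [-9.8, 15.0, 5.5]
width: 0.0191
grip_force: 25.0
```

Call:
servo_tool:
  plan: "0.29 0.19 0 1 10;0.28 0.22 0 1 10;0.26 0.24 0 1 10;0.23 0.26 0 1 10;0.21 0.28 0 1 10"

```text
t: 53.95
eef_pos: [0.6035, 0.2087, 0.0912]
orientation: [-0.004, 0.3, 0.954, 0.0]
wrist_force: [-14.1, 9.8, 7.1]
width: 0.019
grip_force: 25.0
```

Call:
servo_tool:
  plan: "0.19 0.30 0 1 10;0.16 0.31 0 1 10;0 0 0 0 10;0 0 0 0 10;0 0 0 0 10"

```text
t: 54.58
eef_pos: [0.6118, 0.2238, 0.0912]
orientation: [-0.004, 0.217, 0.976, 0.001]
wrist_force: [-14.4, 8.8, 7.8]
width: 0.0193
grip_force: 25.0
```

```bash
python3 plat.py
```

```text
54.575 [0.6118 0.2238 0.0912] [-0.004  0.217  0.976  0.001] [ 0.168  0.708  1.219  0.004  1.221 -0.967] -23.51871985683131
top
([0.5388, 0.1843], 0.0639, (0.54, 0.1891, 0.0261), 207)
([0.4477, 0.2141], 0.0637, (0.4476, 0.215, 0.0191), 69)
scene
([0.4496, 0.2368], 0.0639, (0.4502, 0.2369, 0.0309), 352)
([0.565, 0.1955], 0.0639, (0.5588, 0.1966, 0.0254), 155)
```

Call:
servo_tool:
  plan: "0 0 0 0 44;0 0 0 0 44;0 0 0.8 0 60;0 0 0.9 0 78;0 0 0.9 0 78"
  grip_force: 20

```text
t: 55.3
eef_pos: [0.6153, 0.2211, 0.1568]
orientation: [0.0, 0.218, 0.976, -0.0]
wrist_force: [-0.9, 0.3, -0.4]
width: 0.0673
grip_force: 0.0
```

Call:
servo_tool:
  plan: "-0.9 0 0 1 78;-0.9 0 0 1 78;-0.9 0 0 1 78;-0.9 0 0 0.6 78;0 0 0 0 78"

```text
t: 55.92
eef_pos: [0.5245, 0.2214, 0.1566]
orientation: [-0.0, 0.062, 0.998, -0.0]
wrist_force: [0.1, -0.6, -0.1]
width: 0.0776
grip_force: 0.0
```

Run:
```python
from h import *
s=env.get_state();p=s['eef_pos'];print(s['t'],p.round(4),s['orientation'].round(3),s['joint_pos'].round(3))
for n in ['wrist','top','scene']:
    f=grab(n);print(n);save(f,n+'6.png');[print(b) for b in blobs(f,.38,.66,.12,.42,.055,.073,50)];print('h',blobs(f,.57,.65,.17,.27,.08,.1,15))
```

```text
55.925 [0.5245 0.2214 0.1566] [-0.     0.062  0.998 -0.   ] [ 0.192  0.508  1.405 -0.     1.228 -1.255]
wrist
([0.448, 0.2376], 0.0653, (0.4491, 0.2376, 0.0301), 6389)
([0.49, 0.3333], 0.0652, (0.4918, 0.334, 0.0305), 5938)
([0.5439, 0.196], 0.0652, (0.5458, 0.1958, 0.0302), 4407)
([0.5717, 0.3098], 0.0649, (0.5757, 0.3035, 0.024), 525)
([0.5896, 0.271], 0.0651, (0.5901, 0.2798, 0.0264), 802)
([0.603, 0.2252], 0.0649, (0.6074, 0.2252, 0.0096), 300)
h [([0.6018, 0.2255], 0.0823, (0.6029, 0.2255, 0.0056), 56)]
top
([0.503, 0.3336], 0.0637, (0.5013, 0.3321, 0.0253), 170)
h []
scene
([0.4644, 0.2455], 0.0632, (0.4585, 0.2427, 0.0268), 155)
([0.5002, 0.3348], 0.0636, (0.4956, 0.3342, 0.0312), 324)
([0.5488, 0.1933], 0.0637, (0.547, 0.1942, 0.0308), 473)
([0.5921, 0.2899], 0.0637, (0.591, 0.2911, 0.0312), 486)
h [([0.6137, 0.2217], 0.0903, (0.6131, 0.2229, 0.0102), 66)]
```

View pics/scene6.png

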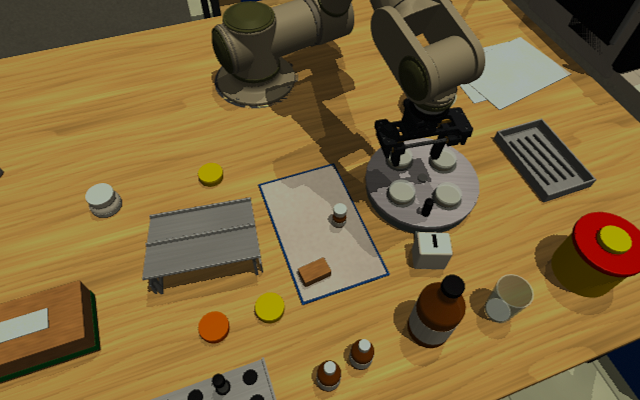

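The scene view shows the handle at (427,207), in front of the read head at (432,250). All four dishes are aboard, and the jar and slide box haven't moved. I'll start unloading.

Call:
servo_tool:
  plan: "0.44 -0.53 0 0 78;0.44 -0.53 0 0 78;0 0 -0.7 0 78;0 0 -0.7 0 78;0 0 -0.7 0 78"

```text
t: 56.7
eef_pos: [0.5481, 0.1938, 0.103]
orientation: [0.0, 0.063, 0.998, -0.0]
wrist_force: [-0.2, 0.0, -0.3]
width: 0.0779
grip_force: 0.0
```

Call:
servo_tool:
  plan: "0 0 -0.7 0 78;0 0 -0.72 0 78;0 0 0 0 78;0 0 0 0 50;0 0 0 0 50"

```text
t: 57.32
eef_pos: [0.5475, 0.1948, 0.069]
orientation: [0.001, 0.062, 0.998, 0.0]
wrist_force: [-0.6, -0.3, -0.1]
width: 0.0599
grip_force: 0.1
```

Call:
servo_tool:
  plan: "0 0 0 0 50;0 0 0 0 50;0 0 0.7 0 50;0 0 0.95 0 50;0 0 0.95 0 50"

```text
t: 57.95
eef_pos: [0.5467, 0.1951, 0.1337]
orientation: [-0.001, 0.062, 0.998, 0.0]
wrist_force: [0.2, -0.1, -0.6]
width: 0.0592
grip_force: 20.0
```

Call:
servo_tool:
  plan: "0 0 0.92 0 50;-0.02 -0.98 0 0 50;-0.02 -0.98 0 0 50;-0.02 -0.98 0 0 50;-0.02 -0.98 0 0 50"

```text
t: 58.58
eef_pos: [0.5447, 0.0964, 0.1561]
orientation: [-0.0, 0.062, 0.998, 0.0]
wrist_force: [0.8, 0.2, -1.1]
width: 0.0597
grip_force: 20.0
```

Call:
servo_tool:
  plan: "-0.02 -0.98 0 0 50;-0.02 -0.98 0 0 50;-0.02 -0.98 0 0 50;-0.02 -0.98 0 0 50;-0.02 -0.98 0 0 50"

```text
t: 59.2
eef_pos: [0.5422, -0.0261, 0.1561]
orientation: [-0.0, 0.062, 0.998, 0.0]
wrist_force: [0.6, 0.7, -0.7]
width: 0.0592
grip_force: 20.0
```

Call:
servo_tool:
  plan: "-0.02 -0.98 0 0 50;-0.02 -0.98 0 0 50;-0.02 -0.98 0 0 50;-0.02 -0.98 0 0 50;-0.02 -0.98 0 0 50"

```text
t: 59.82
eef_pos: [0.5398, -0.1485, 0.156]
orientation: [-0.0, 0.062, 0.998, 0.0]
wrist_force: [-0.3, 0.1, -1.0]
width: 0.0592
grip_force: 20.0
```

Call:
servo_tool:
  plan: "-0.02 -0.98 0 0 50;-0.02 -0.98 0 0 50;-0.02 -0.98 0 0 50;-0.02 -0.98 0 0 50;-0.02 -0.98 0 0 50"

```text
t: 60.45
eef_pos: [0.5375, -0.2719, 0.1562]
orientation: [-0.0, 0.062, 0.998, 0.0]
wrist_force: [0.3, -0.1, -0.9]
width: 0.0594
grip_force: 20.0
```

Call:
servo_tool:
  plan: "-0.02 -0.98 0 0 50;-0.02 -0.98 0 0 50;0 0 0 0 50;0 0 0 0 50"

```text
t: 60.95
eef_pos: [0.5365, -0.3193, 0.1561]
orientation: [-0.0, 0.062, 0.998, 0.0]
wrist_force: [0.3, 0.0, -1.2]
width: 0.0594
grip_force: 20.0
```

Run:
```python
from h import *
s=env.get_state();p=s['eef_pos'];print(s['t'],p.round(4),s['orientation'].round(3),s['joint_pos'].round(3))
f=grab('top');print([b for b in blobs(f,.38,.66,.12,.42,.055,.073,50)],'h',blobs(f,.57,.65,.17,.27,.08,.1,15))
f=grab('wrist')
c=cloud(f);h=c[(f['z_map']>0)]
print(h[::9][:,2].min(), f['tool_from_camera'].round(3).tolist()); save(f,'w7.png');save(grab('scene'),'s7.png')
```

```text
60.95 [ 0.5365 -0.3193  0.1561] [-0.     0.062  0.998  0.   ] [-0.726  0.595  1.238  0.     1.309 -2.173]
[([0.5893, 0.2904], 0.0636, (0.5896, 0.291, 0.03), 421), ([0.4925, 0.3329], 0.0639, (0.4922, 0.3331, 0.0305), 446), ([0.4493, 0.2359], 0.0639, (0.4496, 0.2363, 0.03), 437)] h [([0.6109, 0.2225], 0.0912, (0.6107, 0.2223, 0.0093), 49)]
-0.0011856656339864768 [[0.001, 0.948, 0.319, 0.085], [1.0, -0.001, -0.001, 0.0], [-0.001, 0.319, -0.948, -0.125], [0.0, 0.0, 0.0, 1.0]]
```

View pics/w7.png

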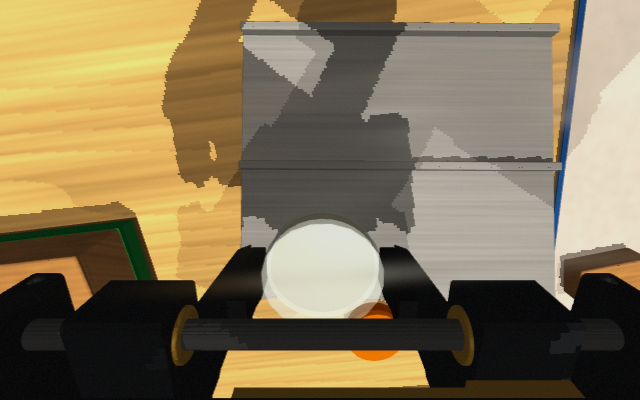

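The wrist view shows the dish held at (322,268), over the upper row near the rack's −y edge at column 243. The ledges run level across the picture, so the yaw is right.

Call:
servo_tool:
  plan: "0 0 -0.6 0 50;0 0 -0.6 0 50;0 0 -0.5 0 50;0 0 -0.2 0 50;0 0 -0.05 0 50"

```text
t: 61.72
eef_pos: [0.5365, -0.3195, 0.1072]
orientation: [-0.0, 0.062, 0.998, 0.0]
wrist_force: [-0.3, 0.1, -0.0]
width: 0.0593
grip_force: 20.0
```

Call:
servo_tool:
  plan: "0 0 -0.05 0 50;0 0 -0.05 0 50;0 0 -0.05 0 50;0 0 -0.05 0 50;0 0 0 0 50"
  grip_force: 5

```text
t: 62.35
eef_pos: [0.5365, -0.3196, 0.1024]
orientation: [-0.0, 0.062, 0.998, -0.0]
wrist_force: [-1.8, -0.7, 0.2]
width: 0.0598
grip_force: 5.0
```

Call:
servo_tool:
  plan: "0 0 -0.08 0 50;0 0 -0.08 0 50;0 0 0 0 50;0 0 0 0 64;0 0 0 0 70"

```text
t: 62.98
eef_pos: [0.5367, -0.3196, 0.0986]
orientation: [0.0, 0.062, 0.998, -0.0]
wrist_force: [0.2, 0.3, -0.3]
width: 0.0703
grip_force: 0.0
```

Call:
servo_tool:
  plan: "0 0 0 0 72;0 0 0.4 0 74;0 0 0.8 0 78;0 0 0.8 0 78;0 0 0 0 78"
  grip_force: 20

```text
t: 63.6
eef_pos: [0.5371, -0.3199, 0.1504]
orientation: [0.001, 0.062, 0.998, -0.001]
wrist_force: [0.1, 0.3, -0.7]
width: 0.0779
grip_force: 0.0
```

```bash
cat > rack.py <<'E'
from h import *
th=np.radians(20);ya=np.radians(-7);c0=np.array([.5025,-.2599,.0545])
ux=np.array([np.cos(th)*np.cos(ya),np.cos(th)*np.sin(ya),np.sin(th)]);uy=np.array([-np.sin(ya),np.cos(ya),0]);uz=np.cross(ux,uy);R=np.stack([ux,uy,uz],1)
s=env.get_state();print(s['t'],s['eef_pos'].round(4))
for n in ['wrist','top','scene']:
    f=grab(n);P=(cloud(f)-c0)@R;z=P[...,2]
    m=((f['z_map']>0)&(abs(P[...,0])<.12)&(abs(P[...,1])<.125)&(z>.013)&(z<.035)).astype(np.uint8)
    m=cv2.medianBlur(m,5);k,l,st,_=cv2.connectedComponentsWithStats(m)
    for i in range(1,k):
        if st[i,4]<80: continue
        q=P[(l==i)&(f['z_map']>0)];A=np.c_[q[:,:2],np.ones(len(q))];a=np.linalg.lstsq(A,q[:,2],rcond=None)[0]
        (a0,b0),r=cv2.minEnclosingCircle(q[:,:2].astype(np.float32))
        print(n,'x %.4f y %.4f r %.4f'%(a0,b0,r),'z %.4f'%np.median(q[:,2]),'slope',a[:2].round(3),st[i,4])
    if n=='wrist': save(f,'wr%d.png'%int(s['t']))
E
python3 rack.py
```

```text
63.6 [ 0.5371 -0.3199  0.1504]
wrist x 0.0459 y -0.0541 r 0.0300 z 0.0232 slope [-0.001 -0.002] 6667
scene x 0.0475 y -0.0541 r 0.0313 z 0.0212 slope [-0.049 -0.005] 529
```

Call:
servo_tool:
  plan: "0.084 0.978 0.05 0 78;0.084 0.978 0.05 0 78;0.084 0.978 0.05 0 78;0.084 0.978 0.05 0 78;0.084 0.978 0.05 0 78"

```text
t: 64.38
eef_pos: [0.5471, -0.1952, 0.1549]
orientation: [0.0, 0.062, 0.998, -0.0]
wrist_force: [0.3, 0.2, 0.1]
width: 0.078
grip_force: 0.0
```

Call:
servo_tool:
  plan: "0.084 0.978 0 0 78;0.084 0.978 0 0 78;0.084 0.978 0 0 78;0.084 0.978 0 0 78;0.084 0.978 0 0 78"

```text
t: 65.0
eef_pos: [0.5574, -0.0731, 0.1549]
orientation: [0.0, 0.062, 0.998, -0.0]
wrist_force: [0.5, 0.1, 0.3]
width: 0.078
grip_force: 0.0
```

Call:
servo_tool:
  plan: "0.084 0.978 0 0 78;0.084 0.978 0 0 78;0.084 0.978 0 0 78;0.084 0.978 0 0 78;0.084 0.978 0 0 78"

```text
t: 65.62
eef_pos: [0.5676, 0.0491, 0.1549]
orientation: [0.0, 0.062, 0.998, -0.0]
wrist_force: [-0.2, -1.0, 0.9]
width: 0.078
grip_force: 0.0
```

Call:
servo_tool:
  plan: "0.084 0.978 0 0 78;0.084 0.978 0 0 78;0.084 0.978 0 0 78;0.084 0.978 0 0 78;0.084 0.978 0 0 78"

```text
t: 66.25
eef_pos: [0.5779, 0.1714, 0.1549]
orientation: [0.0, 0.062, 0.998, 0.0]
wrist_force: [0.3, -0.0, -0.9]
width: 0.0778
grip_force: 0.0
```

Call:
servo_tool:
  plan: "0.084 0.978 0 0 78;0.084 0.978 0 0 78;0.084 0.978 0 0 78;0.084 0.978 0 0 78;0.084 0.978 0 0 78"

```text
t: 66.88
eef_pos: [0.5882, 0.2936, 0.1549]
orientation: [0.0, 0.062, 0.998, -0.0]
wrist_force: [0.1, 0.0, 0.4]
width: 0.0778
grip_force: 0.0
```

Call:
servo_tool:
  plan: "0 0 0 0 78;0 0 0 0 78"

```text
t: 67.12
eef_pos: [0.5885, 0.2917, 0.1547]
orientation: [-0.0, 0.062, 0.998, -0.0]
wrist_force: [0.1, 0.5, -0.8]
width: 0.0781
grip_force: 0.0
```

```bash
cat > pl2.py <<'E'
from h import *
s=env.get_state();print(s['t'],s['eef_pos'].round(4))
for n in ['wrist','top','scene']:
    f=grab(n);print(n);[print(b) for b in blobs(f,.38,.66,.12,.42,.055,.073,150)]
E
python3 pl2.py
```

```text
67.125 [0.5885 0.2917 0.1547]
wrist
([0.4571, 0.2374], 0.0651, (0.4491, 0.2376, 0.0302), 5857)
([0.4907, 0.3343], 0.0653, (0.4916, 0.3344, 0.0299), 7296)
([0.5872, 0.2926], 0.0652, (0.589, 0.2924, 0.0301), 4822)
([0.6049, 0.2295], 0.0619, (0.6089, 0.2263, 0.0096), 222)
top
([0.4494, 0.2359], 0.0635, (0.4495, 0.2365, 0.0301), 438)
scene
([0.4528, 0.2352], 0.0635, (0.4504, 0.2362, 0.0322), 412)
([0.592, 0.2899], 0.0637, (0.5906, 0.2896, 0.0318), 484)
```

Call:
servo_tool:
  plan: "0.03 0.02 -0.7 0 78;0 0 -0.7 0 78;0 0 -0.7 0 78;0 0 -0.7 0 78;0 0 -0.64 0 78"

```text
t: 67.9
eef_pos: [0.5897, 0.2921, 0.0673]
orientation: [-0.0, 0.062, 0.998, -0.0]
wrist_force: [1.0, 0.3, -0.2]
width: 0.0782
grip_force: 0.0
```

Call:
servo_tool:
  plan: "0 0 0 0 78;0 0 0 0 50;0 0 0 0 50;0 0 0 0 50;0 0 0 0 50"

```text
t: 68.53
eef_pos: [0.5901, 0.2923, 0.0695]
orientation: [0.001, 0.062, 0.998, 0.0]
wrist_force: [0.5, -0.4, 4.3]
width: 0.0593
grip_force: 20.0
```

Call:
servo_tool:
  plan: "0 0 0.7 0 50;0 0 0.95 0 50;0 0 0.95 0 50;0 0 0.9 0 50;-0.077 -0.956 0 0 50"

```text
t: 69.15
eef_pos: [0.5883, 0.2693, 0.1591]
orientation: [0.002, 0.061, 0.998, 0.001]
wrist_force: [0.5, -0.7, -1.9]
width: 0.0595
grip_force: 20.0
```

Call:
servo_tool:
  plan: "-0.077 -0.956 0 0 50;-0.077 -0.956 0 0 50;-0.077 -0.956 0 0 50;-0.077 -0.956 0 0 50;-0.077 -0.956 0 0 50"

```text
t: 69.78
eef_pos: [0.5779, 0.1471, 0.1562]
orientation: [-0.0, 0.062, 0.998, -0.0]
wrist_force: [0.0, -0.5, 0.0]
width: 0.0595
grip_force: 20.0
```

Call:
servo_tool:
  plan: "-0.077 -0.956 0 0 50;-0.077 -0.956 0 0 50;-0.077 -0.956 0 0 50;-0.077 -0.956 0 0 50;-0.077 -0.956 0 0 50"

```text
t: 70.4
eef_pos: [0.5681, 0.0277, 0.1562]
orientation: [-0.0, 0.062, 0.998, 0.0]
wrist_force: [-0.4, -0.6, 0.6]
width: 0.0596
grip_force: 20.0
```

Call:
servo_tool:
  plan: "-0.077 -0.956 0 0 50;-0.077 -0.956 0 0 50;-0.077 -0.956 0 0 50;-0.077 -0.956 0 0 50;-0.077 -0.956 0 0 50"

```text
t: 71.03
eef_pos: [0.5583, -0.0917, 0.1562]
orientation: [-0.0, 0.062, 0.998, 0.0]
wrist_force: [0.9, -0.0, -0.6]
width: 0.0595
grip_force: 20.0
```

Call:
servo_tool:
  plan: "-0.077 -0.956 0 0 50;-0.077 -0.956 0 0 50;-0.077 -0.956 0 0 50;-0.077 -0.956 0 0 50;-0.077 -0.956 0 0 50"

```text
t: 71.65
eef_pos: [0.5487, -0.2112, 0.1562]
orientation: [-0.0, 0.062, 0.998, 0.0]
wrist_force: [0.4, -0.1, -2.2]
width: 0.0596
grip_force: 20.0
```

Call:
servo_tool:
  plan: "0 0 0 0 50;0 0 0 0 50"

```text
t: 71.9
eef_pos: [0.5492, -0.2094, 0.1562]
orientation: [-0.0, 0.062, 0.998, 0.0]
wrist_force: [-0.0, 0.1, -1.8]
width: 0.0594
grip_force: 20.0
```

Call:
servo_tool:
  plan: "0 0 -0.6 0 50;0 0 -0.6 0 50;0 0 -0.5 0 50;0 0 -0.2 0 50;0 0 -0.05 0 50"

```text
t: 72.53
eef_pos: [0.5494, -0.2097, 0.1072]
orientation: [-0.0, 0.062, 0.998, 0.0]
wrist_force: [-0.4, -0.4, -0.9]
width: 0.0596
grip_force: 20.0
```

Call:
servo_tool:
  plan: "0 0 -0.05 0 50;0 0 -0.05 0 50;0 0 -0.05 0 50;0 0 -0.05 0 50;0 0 0 0 50"
  grip_force: 5

```text
t: 73.15
eef_pos: [0.5493, -0.2097, 0.1025]
orientation: [-0.0, 0.062, 0.998, -0.0]
wrist_force: [-2.0, 0.1, 1.7]
width: 0.0599
grip_force: 5.0
```

Call:
servo_tool:
  plan: "0 0 -0.08 0 50;0 0 -0.08 0 50;0 0 0 0 50;0 0 0 0 64;0 0 0 0 70"

```text
t: 73.78
eef_pos: [0.5495, -0.2097, 0.0986]
orientation: [0.0, 0.062, 0.998, -0.0]
wrist_force: [0.9, 0.5, -0.2]
width: 0.0697
grip_force: 0.0
```

Call:
servo_tool:
  plan: "0 0 0 0 72;0 0 0.4 0 74;0 0 0.8 0 78;0 0 0.8 0 78;0 0 0.2 0 78"
  grip_force: 20

```text
t: 74.4
eef_pos: [0.5498, -0.2099, 0.1552]
orientation: [0.001, 0.062, 0.998, -0.001]
wrist_force: [0.2, 0.3, -0.2]
width: 0.0779
grip_force: 0.0
```

```bash
python3 rack.py;python3 pl2.py
```

```text
74.4 [ 0.5498 -0.2099  0.1552]
wrist x 0.0455 y 0.0563 r 0.0298 z 0.0230 slope [-0.    -0.001] 6338
wrist x 0.0460 y -0.0540 r 0.0304 z 0.0231 slope [ 0.002 -0.03 ] 6744
scene x 0.0467 y 0.0558 r 0.0316 z 0.0209 slope [-0.046 -0.014] 496
scene x 0.0476 y -0.0546 r 0.0311 z 0.0211 slope [-0.044 -0.02 ] 527
74.55 [ 0.5492 -0.2096  0.1533]
wrist
top
([0.4922, 0.333], 0.064, (0.4919, 0.3343, 0.0308), 446)
([0.4495, 0.236], 0.0637, (0.4498, 0.2364, 0.0298), 435)
scene
([0.4523, 0.235], 0.0635, (0.4498, 0.236, 0.0315), 416)
([0.4949, 0.3318], 0.0637, (0.4912, 0.333, 0.032), 410)
```

Call:
servo_tool:
  plan: "-0.222 0.993 0 0 78;-0.222 0.993 0 0 78;-0.222 0.993 0 0 78;-0.222 0.993 0 0 78;-0.222 0.993 0 0 78"

```text
t: 75.32
eef_pos: [0.5211, -0.0838, 0.1535]
orientation: [-0.0, 0.062, 0.998, -0.0]
wrist_force: [0.6, -0.1, 0.4]
width: 0.0781
grip_force: 0.0
```

Call:
servo_tool:
  plan: "-0.222 0.993 0 0 78;-0.222 0.993 0 0 78;-0.222 0.993 0 0 78;-0.222 0.993 0 0 78;-0.222 0.993 0 0 78"

```text
t: 75.95
eef_pos: [0.4931, 0.0402, 0.1536]
orientation: [0.0, 0.062, 0.998, 0.0]
wrist_force: [-0.0, -0.7, 0.1]
width: 0.0782
grip_force: 0.0
```

Call:
servo_tool:
  plan: "-0.222 0.993 0 0 78;-0.222 0.993 0 0 78;-0.222 0.993 0 0 78;-0.222 0.993 0 0 78;-0.222 0.993 0 0 78"

```text
t: 76.58
eef_pos: [0.4652, 0.1642, 0.1536]
orientation: [0.0, 0.062, 0.998, 0.0]
wrist_force: [-0.4, -0.1, 0.0]
width: 0.0783
grip_force: 0.0
```

Call:
servo_tool:
  plan: "-0.222 0.993 0 0 78;-0.222 0.993 0 0 78;-0.222 0.993 0 0 78;0 0 0 0 78;0 0 0 0 78"

```text
t: 77.2
eef_pos: [0.4492, 0.237, 0.1535]
orientation: [-0.0, 0.062, 0.998, -0.0]
wrist_force: [-0.0, -0.2, -0.0]
width: 0.078
grip_force: 0.0
```

```bash
python3 pl2.py
```

```text
77.2 [0.4492 0.237  0.1535]
wrist
([0.4472, 0.2378], 0.0651, (0.4488, 0.2376, 0.03), 4893)
([0.4858, 0.3377], 0.0652, (0.4917, 0.3342, 0.0305), 3670)
([0.6031, 0.2255], 0.0638, (0.6076, 0.2253, 0.0095), 346)
top
scene
([0.4523, 0.235], 0.0635, (0.4504, 0.237, 0.0309), 411)
([0.4949, 0.3317], 0.0636, (0.4927, 0.3328, 0.0318), 420)
```

Call:
servo_tool:
  plan: "0 0.02 -0.7 0 78;0 0 -0.7 0 78;0 0 -0.7 0 78;0 0 -0.7 0 78;0 0 -0.58 0 78"

```text
t: 77.97
eef_pos: [0.4496, 0.2372, 0.0683]
orientation: [-0.0, 0.062, 0.998, -0.0]
wrist_force: [-0.2, -1.2, -0.4]
width: 0.0779
grip_force: 0.0
```

Call:
servo_tool:
  plan: "0 0 0 0 78;0 0 0 0 50;0 0 0 0 50;0 0 0 0 50;0 0 0 0 50"

```text
t: 78.6
eef_pos: [0.4497, 0.2378, 0.0696]
orientation: [0.001, 0.062, 0.998, 0.0]
wrist_force: [-1.2, 0.0, 5.2]
width: 0.0592
grip_force: 20.0
```

Call:
servo_tool:
  plan: "0 0 0.7 0 50;0 0 0.95 0 50;0 0 0.95 0 50;0 0 0.9 0 50;-0.014 -0.991 0 0 50"

```text
t: 79.22
eef_pos: [0.4495, 0.2135, 0.1578]
orientation: [0.002, 0.061, 0.998, 0.001]
wrist_force: [0.7, -0.4, -1.3]
width: 0.0597
grip_force: 20.0
```

Call:
servo_tool:
  plan: "-0.014 -0.991 0 0 50;-0.014 -0.991 0 0 50;-0.014 -0.991 0 0 50;-0.014 -0.991 0 0 50;-0.014 -0.991 0 0 50"

```text
t: 79.85
eef_pos: [0.4471, 0.0883, 0.1564]
orientation: [-0.0, 0.062, 0.998, 0.0]
wrist_force: [-0.1, 0.2, -0.8]
width: 0.0596
grip_force: 20.0
```

Call:
servo_tool:
  plan: "-0.014 -0.991 0 0 50;-0.014 -0.991 0 0 50;-0.014 -0.991 0 0 50;-0.014 -0.991 0 0 50;-0.014 -0.991 0 0 50"

```text
t: 80.47
eef_pos: [0.4454, -0.0356, 0.1564]
orientation: [-0.0, 0.062, 0.998, 0.0]
wrist_force: [0.2, 0.1, -0.2]
width: 0.0594
grip_force: 20.0
```

Call:
servo_tool:
  plan: "-0.014 -0.991 0 0 50;-0.014 -0.991 0 0 50;-0.014 -0.991 0 0 50;-0.014 -0.991 0 0 50;-0.014 -0.991 0 0 50"

```text
t: 81.1
eef_pos: [0.4437, -0.1594, 0.1564]
orientation: [-0.0, 0.062, 0.998, 0.0]
wrist_force: [-0.6, 0.5, -0.6]
width: 0.0599
grip_force: 20.0
```

Call:
servo_tool:
  plan: "-0.014 -0.991 0 0 50;-0.014 -0.991 0 0 50;-0.014 -0.991 0 0 50;-0.014 -0.991 0 0 50;-0.014 -0.991 0 0 50"

```text
t: 81.72
eef_pos: [0.442, -0.2835, 0.1563]
orientation: [-0.0, 0.062, 0.998, 0.0]
wrist_force: [0.2, -0.4, -0.8]
width: 0.0593
grip_force: 20.0
```

Call:
servo_tool:
  plan: "-0.014 -0.991 0 0 50;0 0 0 0 50;0 0 0 0 50"

```text
t: 82.1
eef_pos: [0.4417, -0.307, 0.1563]
orientation: [-0.0, 0.062, 0.998, 0.0]
wrist_force: [-0.4, -0.5, -0.0]
width: 0.0591
grip_force: 20.0
```

Call:
servo_tool:
  plan: "0 0 -0.8 0 50;0 0 -0.8 0 50;0 0 -0.8 0 50;0 0 -0.6 0 50;0 0 -0.33 0 50"

```text
t: 82.72
eef_pos: [0.4418, -0.3069, 0.0727]
orientation: [-0.0, 0.062, 0.998, 0.0]
wrist_force: [0.1, 0.6, 1.1]
width: 0.0596
grip_force: 20.0
```

Call:
servo_tool:
  plan: "0 0 -0.05 0 50;0 0 -0.05 0 50;0 0 -0.05 0 50;0 0 -0.05 0 50;0 0 0 0 50"
  grip_force: 5

```text
t: 83.35
eef_pos: [0.4418, -0.3075, 0.0683]
orientation: [0.0, 0.062, 0.998, -0.0]
wrist_force: [-3.2, 0.5, 1.9]
width: 0.0599
grip_force: 5.0
```

Call:
servo_tool:
  plan: "0 0 -0.08 0 50;0 0 -0.08 0 50;0 0 0 0 50;0 0 0 0 64;0 0 0 0 70"

```text
t: 83.98
eef_pos: [0.4419, -0.3074, 0.0643]
orientation: [0.0, 0.062, 0.998, -0.0]
wrist_force: [-1.2, 0.2, -1.3]
width: 0.0698
grip_force: 0.0
```

Call:
servo_tool:
  plan: "0 0 0 0 72;0 0 0.6 0 74;0 0 0.9 0 78;0 0 0.9 0 78;0 0 0.9 0 78"
  grip_force: 20

```text
t: 84.6
eef_pos: [0.4418, -0.3074, 0.1486]
orientation: [0.0, 0.062, 0.998, -0.0]
wrist_force: [0.6, -0.6, 0.3]
width: 0.078
grip_force: 0.0
```

```bash
python3 rack.py;python3 pl2.py
```

```text
84.6 [ 0.4418 -0.3074  0.1486]
wrist x -0.0551 y -0.0536 r 0.0300 z 0.0232 slope [ 0.    -0.002] 4977
wrist x 0.0259 y -0.0543 r 0.0223 z 0.0228 slope [0.331 0.007] 689
wrist x 0.0508 y -0.0540 r 0.0293 z 0.0232 slope [-0.002 -0.002] 2256
wrist x 0.0596 y 0.0339 r 0.0131 z 0.0229 slope [-0.146  0.291] 318
top x 0.0465 y 0.0561 r 0.0299 z 0.0209 slope [-0.002 -0.001] 458
top x 0.0462 y -0.0547 r 0.0306 z 0.0210 slope [ 0.002 -0.01 ] 473
scene x -0.0543 y -0.0546 r 0.0316 z 0.0210 slope [-0.056 -0.012] 415
scene x 0.0484 y 0.0556 r 0.0320 z 0.0210 slope [-0.046 -0.006] 495
scene x 0.0469 y -0.0545 r 0.0319 z 0.0211 slope [-0.047 -0.005] 522
84.75 [ 0.442  -0.3076  0.1481]
wrist
top
([0.4923, 0.3329], 0.0638, (0.4925, 0.3333, 0.0304), 444)
scene
([0.4949, 0.3319], 0.0637, (0.4945, 0.3346, 0.0318), 410)
```

Call:
servo_tool:
  plan: "0.077 0.987 0.06 0 78;0.077 0.987 0.06 0 78;0.077 0.987 0.06 0 78;0.077 0.987 0.06 0 78;0.077 0.987 0.06 0 78"

```text
t: 85.52
eef_pos: [0.4512, -0.1815, 0.1543]
orientation: [-0.0, 0.062, 0.998, 0.0]
wrist_force: [0.3, 0.3, -0.2]
width: 0.0778
grip_force: 0.0
```

Call:
servo_tool:
  plan: "0.077 0.987 0 0 78;0.077 0.987 0 0 78;0.077 0.987 0 0 78;0.077 0.987 0 0 78;0.077 0.987 0 0 78"

```text
t: 86.15
eef_pos: [0.4604, -0.0583, 0.1542]
orientation: [-0.0, 0.061, 0.998, 0.0]
wrist_force: [-0.3, -0.6, 0.0]
width: 0.0779
grip_force: 0.0
```

Call:
servo_tool:
  plan: "0.077 0.987 0 0 78;0.077 0.987 0 0 78;0.077 0.987 0 0 78;0.077 0.987 0 0 78;0.077 0.987 0 0 78"

```text
t: 86.78
eef_pos: [0.4696, 0.0649, 0.1542]
orientation: [-0.0, 0.062, 0.998, 0.0]
wrist_force: [1.2, 0.1, -0.5]
width: 0.078
grip_force: 0.0
```

Call:
servo_tool:
  plan: "0.077 0.987 0 0 78;0.077 0.987 0 0 78;0.077 0.987 0 0 78;0.077 0.987 0 0 78;0.077 0.987 0 0 78"

```text
t: 87.4
eef_pos: [0.479, 0.1881, 0.1542]
orientation: [-0.0, 0.061, 0.998, -0.0]
wrist_force: [0.2, -0.4, 0.1]
width: 0.0781
grip_force: 0.0
```

Call:
servo_tool:
  plan: "0.077 0.987 0 0 78;0.077 0.987 0 0 78;0.077 0.987 0 0 78;0.077 0.987 0 0 78;0.077 0.987 0 0 78"

```text
t: 88.02
eef_pos: [0.4883, 0.3113, 0.1542]
orientation: [-0.0, 0.061, 0.998, -0.0]
wrist_force: [0.4, 0.2, 1.0]
width: 0.0782
grip_force: 0.0
```

Call:
servo_tool:
  plan: "0.077 0.987 0 0 78;0 0 0 0 78;0 0 0 0 78"

```text
t: 88.4
eef_pos: [0.4909, 0.3341, 0.1541]
orientation: [-0.0, 0.062, 0.998, -0.0]
wrist_force: [-1.0, -0.3, -0.2]
width: 0.0779
grip_force: 0.0
```

```bash
python3 pl2.py
```

```text
88.4 [0.4909 0.3341 0.1541]
wrist
([0.4899, 0.3347], 0.0651, (0.4915, 0.3346, 0.0301), 4844)
([0.6046, 0.229], 0.0685, (0.6094, 0.2258, 0.0097), 205)
top
scene
([0.495, 0.3314], 0.0637, (0.4945, 0.334, 0.0316), 420)
```

Call:
servo_tool:
  plan: "0.03 0.02 -0.7 0 78;0 0 -0.7 0 78;0 0 -0.7 0 78;0 0 -0.7 0 78;0 0 -0.61 0 78"

```text
t: 89.18
eef_pos: [0.4926, 0.3342, 0.0684]
orientation: [-0.0, 0.062, 0.998, -0.0]
wrist_force: [1.1, -0.4, -0.0]
width: 0.0778
grip_force: 0.0
```

Call:
servo_tool:
  plan: "0 0 0 0 78;0 0 0 0 50;0 0 0 0 50;0 0 0 0 50;0 0 0 0 50"

```text
t: 89.8
eef_pos: [0.4928, 0.3348, 0.0697]
orientation: [0.001, 0.062, 0.998, 0.0]
wrist_force: [-0.7, -1.0, 5.7]
width: 0.0596
grip_force: 20.0
```

Call:
servo_tool:
  plan: "0 0 0.7 0 50;0 0 0.95 0 50;0 0 0.95 0 50;0 0 0.9 0 50;-0.066 -0.969 0 0 50"

```text
t: 90.42
eef_pos: [0.4913, 0.3112, 0.1579]
orientation: [0.001, 0.061, 0.998, 0.001]
wrist_force: [0.4, 0.0, -0.2]
width: 0.0595
grip_force: 20.0
```

Call:
servo_tool:
  plan: "-0.066 -0.969 0 0 50;-0.066 -0.969 0 0 50;-0.066 -0.969 0 0 50;-0.066 -0.969 0 0 50;-0.066 -0.969 0 0 50"

```text
t: 91.05
eef_pos: [0.4824, 0.1886, 0.1563]
orientation: [-0.0, 0.062, 0.998, -0.0]
wrist_force: [-0.2, -0.0, -1.0]
width: 0.0598
grip_force: 20.0
```

Call:
servo_tool:
  plan: "-0.066 -0.969 0 0 50;-0.066 -0.969 0 0 50;-0.066 -0.969 0 0 50;-0.066 -0.969 0 0 50;-0.066 -0.969 0 0 50"

```text
t: 91.68
eef_pos: [0.4741, 0.0675, 0.1564]
orientation: [-0.0, 0.062, 0.998, 0.0]
wrist_force: [0.9, 0.6, -0.7]
width: 0.0593
grip_force: 20.0
```

Call:
servo_tool:
  plan: "-0.066 -0.969 0 0 50;-0.066 -0.969 0 0 50;-0.066 -0.969 0 0 50;-0.066 -0.969 0 0 50;-0.066 -0.969 0 0 50"

```text
t: 92.3
eef_pos: [0.4659, -0.0536, 0.1564]
orientation: [-0.0, 0.062, 0.998, 0.0]
wrist_force: [-0.4, -0.4, -0.2]
width: 0.0595
grip_force: 20.0
```

Call:
servo_tool:
  plan: "-0.066 -0.969 0 0 50;-0.066 -0.969 0 0 50;-0.066 -0.969 0 0 50;-0.066 -0.969 0 0 50;-0.066 -0.969 0 0 50"

```text
t: 92.92
eef_pos: [0.4577, -0.1747, 0.1564]
orientation: [-0.0, 0.062, 0.998, 0.0]
wrist_force: [0.3, -0.5, -0.4]
width: 0.0594
grip_force: 20.0
```

Call:
servo_tool:
  plan: "-0.066 -0.969 0 0 50;0 0 0 0 50;0 0 0 0 50"

```text
t: 93.3
eef_pos: [0.4561, -0.1976, 0.1563]
orientation: [-0.0, 0.062, 0.998, 0.0]
wrist_force: [0.3, -0.1, -1.4]
width: 0.0599
grip_force: 20.0
```

Call:
servo_tool:
  plan: "0 0 -0.8 0 50;0 0 -0.8 0 50;0 0 -0.8 0 50;0 0 -0.6 0 50;0 0 -0.33 0 50"

```text
t: 93.92
eef_pos: [0.4562, -0.1973, 0.0727]
orientation: [-0.0, 0.062, 0.998, 0.0]
wrist_force: [-0.8, -0.5, 0.9]
width: 0.0596
grip_force: 20.0
```

Call:
servo_tool:
  plan: "0 0 -0.05 0 50;0 0 -0.05 0 50;0 0 -0.05 0 50;0 0 -0.05 0 50;0 0 0 0 50"
  grip_force: 5

```text
t: 94.55
eef_pos: [0.4562, -0.1983, 0.0683]
orientation: [0.0, 0.062, 0.998, -0.0]
wrist_force: [-1.8, 0.2, 1.5]
width: 0.0598
grip_force: 5.0
```

Call:
servo_tool:
  plan: "0 0 -0.08 0 50;0 0 -0.08 0 50;0 0 0 0 50;0 0 0 0 64;0 0 0 0 70"

```text
t: 95.18
eef_pos: [0.4564, -0.1984, 0.0643]
orientation: [0.0, 0.062, 0.998, -0.0]
wrist_force: [0.3, 0.1, -0.5]
width: 0.0694
grip_force: 0.0
```

Call:
servo_tool:
  plan: "0 0 0 0 72;0 0 0.6 0 74;0 0 0.9 0 78;0 0 0.9 0 78;0 0 0.9 0 78"
  grip_force: 20

```text
t: 95.8
eef_pos: [0.4562, -0.1982, 0.1475]
orientation: [0.0, 0.062, 0.998, -0.0]
wrist_force: [0.1, 0.5, 0.5]
width: 0.0782
grip_force: 0.0
```

Call:
servo_tool:
  plan: "-0.5 0.9 0.8 0 78;-0.5 0.9 0.8 0 78;-0.5 0.9 0.8 0 78;-0.5 0.9 0.8 0 78;0 0 0 0 78"

```text
t: 96.42
eef_pos: [0.4061, -0.1076, 0.2279]
orientation: [0.001, 0.061, 0.998, -0.001]
wrist_force: [0.3, -0.7, -0.1]
width: 0.0779
grip_force: 0.0
```

```bash
python3 rack.py
python3 - <<'E'
from h import *
f=grab('scene');save(f,'send.png');f=grab('top');print(blobs(f,.57,.65,.17,.27,.08,.1,15))
E
```

```text
96.425 [ 0.4061 -0.1076  0.2279]
wrist x -0.0551 y -0.0532 r 0.0304 z 0.0229 slope [ 0.005 -0.039] 2745
wrist x -0.0574 y 0.0640 r 0.0374 z 0.0228 slope [-0.014  0.02 ] 2080
wrist x 0.0283 y 0.0638 r 0.0179 z 0.0225 slope [ 0.234 -0.091] 439
wrist x 0.0654 y 0.0573 r 0.0215 z 0.0227 slope [-0.027  0.001] 381
top x 0.0466 y 0.0563 r 0.0301 z 0.0209 slope [-0.004 -0.002] 458
top x 0.0466 y -0.0541 r 0.0301 z 0.0212 slope [-0.014 -0.011] 474
top x -0.0110 y -0.0049 r 0.0955 z 0.0213 slope [0.356 0.397] 365
scene x -0.0524 y 0.0558 r 0.0309 z 0.0208 slope [-0.045 -0.014] 399
scene x -0.0541 y -0.0553 r 0.0320 z 0.0210 slope [-0.048 -0.016] 415
scene x 0.0465 y 0.0563 r 0.0317 z 0.0208 slope [-0.047 -0.004] 497
scene x 0.0472 y -0.0536 r 0.0306 z 0.0211 slope [-0.049 -0.009] 528
[([0.6109, 0.2225], 0.0908, (0.611, 0.2227, 0.0095), 49)]
```

View pics/send.png

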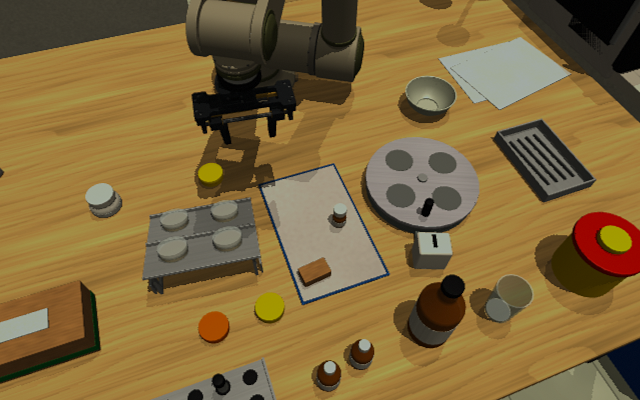

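The scene view shows all four dishes flat on the rack at (175,219), (224,210), (172,249) and (227,239). The turntable is empty with its handle at (427,207), by the read head. The jar and slide box are untouched and the arm is clear, so I'm handing in.

```bash
python3 -c "
from cell import env
print(env.close_job())"
```

```text
the job is handed in; nothing more can be done
None
```

I loaded all four dishes, scanned them through the full turn, and laid them flat on the rack; the turntable is parked at the read head, the jar and slide box stayed put, and the job is handed in, though the judge returned no verdict.

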